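# Take the rear flange from a crowded folding hook and fit it on the bench arbor

### The arm

A 6-joint arm with a two-finger parallel gripper is mounted at the origin on a cart in front of the work surface, level with it; the furniture and walls round the work are solid. World frame = base frame: x ahead of the robot, y to its left, z up, the work surface at z = 0. Lengths are in m, angles in rad, forces in N, time in s.
With the tool pointing down it reaches from about 0.375 to 0.9 m from the base axis. Payload 3.1 kg.
Tool frame: the origin (TCP) lies at the very end of the fingers, on their centre line; the grasp point (between the pads) lies 19 mm behind it (grip_depth is the distance from the TCP to the grasp point, in m); z points along the fingers, y is the line along which they close (so a half turn about z gives the same grasp; the last joint's range is limited). The gripper opens to 85 mm and grips with 20 to 120 N. Pads are 22 mm wide; open, the fingers measure 114 mm over their backs; the gripper's body (76 mm by 85 mm) begins 54 mm behind the grasp point. The pads swing forward as they close: fully open they stand 13 mm farther back than shut.
Start: joints at [-1.359, 0.527, 1.433, -0, 1.181, -0.178], TCP at [0.238, -0.578, 0.231] pointing down, gripper open.
Joint ranges: [-3.08, 3.08], [-0.75, 2.2], [0.22, 2.44], [-1.43, 4.57], [0, 2.65], [-2.85, 2.85]. Speed limits (rad/s): [2.79, 2.79, 3.14, 3.14, 3.14, 3.14].

### API

Orientations are given as a unit quaternion [x, y, z, w].
In Python, from station import * gives the robot as it stands.
- The arm moves only by the tool apply_moves, never from a script. Its argument "plan" is a list of rows, each a list of 7 numbers: the shift along the tool's x, y, z in m, then the turn, a rotation vector about the tool's x, y, z in rad, then the gripper command: -1 is fully open, 1 is shut, values between are in proportion. In form: [[dx, dy, dz, wx, wy, wz, jaw], ...]. A call has 1 to 8 rows; each row shifts and turns the commanded pose from where the row before left it, along the tool's axes as they then stand; what a row does not reach is not made up. A row lasts 1/8 s, in which the tool goes at most 62.5 mm and 10.7 degrees, less where a joint would pass 70% of its speed; a pose out of reach is approached as far as the arm can. A call is refused whole if a number of a shift passes 0.0625 or a number of a turn 0.188, either way. A call with a gripper value outside its range is refused whole. The fingers move at their own pace and stop on an object; "force" is the grip in N (left out, the last holds). Time passes only in rows, so rows that do not move let the fingers close. It gives the time, the measured TCP pose, the force, the opening and the grip force at its end, in the units of the state.
- sense(): the state, without advancing time (a new reading comes with each control period).
- snapshot(name): name is "scene" or "top" or "wrist"; returns the picture (480x640x3 uint8, red, green, blue); there is no depth.
- calibration(name): a dict with "camera_matrix" (3x3 intrinsics, pixels), "R" (3x3) and "t" (3): a world point X has camera coordinates R X + t; the wrist camera has in their place "mount" (4x4, takes a point from camera to tool coordinates, whose origin is the TCP and whose axes are the flange's). Camera axes: x right, y down, z forward; pixel columns grow to the right and rows downward; lengths in m; the calibration is good to about 2 mm. A picture is of the moment at which its call begins: read the wrist's pose just before it. calibration takes no time and is no camera call.
- sign_off(): hands the job in; it is judged then, once.
The state is a dict: "t": time; "q": joint angles; "qd": joint speeds; "tau": joint torques, N m; "tcp_pos": TCP position; "tool_rot": TCP orientation; "force": force on the tool from outside, world axes, zero at the start; "ft_torque": the same for the moment, N m; "finger_gap": opening from 0.0 (shut) to 1.0 (fully open); "gripper_force": force on a finger pad.
Only numpy, scipy, OpenCV 4.12 (cv2) and the standard library are available. Lean on these libraries where they do the work, as an engineer would, in place of code of your own. Each camera call takes 0.05 s, during which the arm holds its last target. There are 200 camera calls.

### The job

The next grinding wheel is built up on the bench arbor, starting with the thick flange, but that hangs behind the thin one on the rack: first swing the spare folding hook fully down and hang the thin flange on it, then slide the thick flange onto the arbor, boss outward, until it is home against the shoulder. Last, fold the emptied hook up flat against its board, out of the way. Never lay or drop a flange on the gritty bench, and leave the tape roll on its lowered hook and the squeeze bottle and the tin where they stand.

Things in the scene. Friction and masses are not known exactly. Their poses are not given: they have to be found in the camera images.
- hook_full_pin (a point): the loaded hook: pressed-steel folding hook screwed to the board of the rack, its arm down, carrying the two flanges. Centre of its hinge pin, 20 mm in front of the board and 200 mm above the bench. Axes: x into the board (away from the robot), y along the board and along the pin, z up.
- hook_full_ball (a point): the loaded hook. Centre of the 14 mm ball at the free end of its arm, 100 mm from the pin; the arm is a plain 8 mm round rod. The ball can be pinched from above along the pin; led round, the arm turns and creeps a little between the fingers, so the last bit is best pressed home.
- hook_full_arm (a joint): angle of the loaded hook's arm, rad. 0 = arm folded straight up, flat along the board, its ball standing 55 mm proud of the board's top edge; 1.55 = arm down, pointing level out of the board, against its stop. The stiff pin (about 0.08 N m, some 0.8 N at the ball) leaves the arm wherever it is let go.
- hook_spare_pin (a point): the spare hook: identical pressed-steel folding hook screwed to the board of the rack, empty and folded up at the start. Centre of its hinge pin, 20 mm in front of the board and 200 mm above the bench. Axes: x into the board (away from the robot), y along the board and along the pin, z up. The three hooks stand 105 mm apart in any order; the board is 320 mm wide, spans heights 160 to 245 mm, and its feet, posts and back lie behind or below.
- hook_spare_ball (a point): the spare hook. Centre of the 14 mm ball at the free end of its arm, 100 mm from the pin; the arm is a plain 8 mm round rod. The ball can be pinched from above along the pin; led round, the arm turns and creeps a little between the fingers, so the last bit is best pressed home.
- hook_spare_arm (a joint): angle of the spare hook's arm, rad. 0 = arm folded straight up, flat along the board, its ball standing 55 mm proud of the board's top edge; 1.55 = arm down, pointing level out of the board, against its stop. The stiff pin (about 0.08 N m, some 0.8 N at the ball) leaves the arm wherever it is let go.
- hook_tape_arm (a joint): angle of the third hook's arm, rad. 0 = arm folded straight up, flat along the board, its ball standing 55 mm proud of the board's top edge; 1.55 = arm down, pointing level out of the board, against its stop. The stiff pin (about 0.08 N m, some 0.8 N at the ball) leaves the arm wherever it is let go. It is down and carries a roll of tape; leave it so.
- tape_roll_c (a point): centre of the roll of brown tape on the third hook (91 mm across, 24 mm wide, hole about 37 mm); stays there. Its z axis is the roll's axis.
- flange_thick_c (a point): the thick aluminium flange: disc 92 mm across with a rim 14 mm thick and a through bore of 30 mm; a round boss, 44 mm across, stands 5 mm out of its front. This point lies on the bore axis in the middle of the rim's 14 mm. x = bore axis, pointing to the flat back (the boss is on the -x side), z up as it hangs. It hangs upright, rearmost on the loaded hook, about 54 mm in front of the board; 0.22 to 0.45 kg. Bore top rests on the rod.
- flange_thin_c (a point): the thin aluminium flange: plain flat disc 74 mm across, 10 mm thick, through bore of 30 mm. This point is its centre. x = bore axis, z up as it hangs. It hangs upright in front of the thick one, about 97 mm in front of the board; 0.1 to 0.2 kg.
- arbor_seat (a point): bench arbor, a fixed green cast stand with a level steel shaft: centre of the face of its shoulder. x points along the shaft into the stand, z up; 110 mm above the bench. In front (-x) the nose, 22 mm thick, runs 46 mm straight and 10 mm more as a cone to a 12 mm tip; behind it the 38 mm shoulder runs 47 mm back to the bearing housing (72 mm across, 56 mm long). A flange let go on the nose hangs with its bore on the top of the nose, 4 mm below the axis.
- squeeze_bottle_c (a point): white squeeze bottle with a pointed nozzle, 62 mm across, 185 mm tall, standing loose between rack and arbor. Its axis, 90 mm above the bench.
- tin_small_c (a point): open tin, 71 mm across, 78 mm tall, standing loose left of the rack. Its centre.

How it is judged:
By the outcome, as a careful person would: the job done as asked, in the order asked, and still so for the second after the job is handed in, with the robot touching nothing.
It also fails if it takes over 72 s, if anything falls off the work surface, if the arm or the gripper's body presses on something with over 40 N, if the wrist force passes 120 N, or if a joint passes its speed limit or range.

## Working session

There is one attempt and no reset: what is moved stays moved. The work goes in short steps, Python scripts to look and compute and a tool call to move; the robot and the scene stay as the last step left them, time stands still between calls to the robot, and variables do not carry over. Pictures are saved under pics/ and viewed, at most 10 in all, crops included, and the job is handed in when it is done.

Besides the shell and the picture viewer there is one more tool, called after "Call:" as a command line: name --pt "numbers of a row" for each row, then --argument value for the rest. apply_moves: Moves the arm, as the interface text tells. Its arguments: {"type":"object","properties":{"plan":{"type":"array"},"force":{"type":"number"}},"required":["plan"]}

```bash
ls; mkdir -p pics
python3 - <<'E'
from station import *
import cv2
s=sense(); print({k:s[k] for k in('t','tcp_pos','tool_rot','finger_gap')})
for n in("scene","top"):
    c=calibration(n); print(n,c)
    cv2.imwrite(f"pics/{n}0.png",snapshot(n)[:,:,::-1])
print(calibration("wrist"))
E
```

```text
pics
{'t': 0.0, 'tcp_pos': array([ 0.23795936, -0.57716208,  0.23033759]), 'tool_rot': array([ 9.80966609e-01,  1.94173534e-01, -2.34762254e-05, -1.07253950e-03]), 'finger_gap': 0.9964075253287138}
scene {'camera_matrix': array([[561.45991973,   0.        , 324.14826276],
       [  0.        , 561.45991973, 240.75614283],
       [  0.        ,   0.        ,   1.        ]]), 'R': array([[-8.34852251e-01, -5.50474075e-01, -1.10088017e-04],
       [-3.44463910e-01,  5.22571984e-01, -7.79912262e-01],
       [ 4.29379010e-01, -6.51073586e-01, -6.25888849e-01]]), 't': array([0.47557265, 0.28833336, 1.44671278])}
top {'camera_matrix': array([[448.49450361,   0.        , 330.09828995],
       [  0.        , 448.49450361, 246.76923087],
       [  0.        ,   0.        ,   1.        ]]), 'R': array([[ 0.08053525, -0.99674332,  0.00410104],
       [-0.97321104, -0.07952146, -0.21572345],
       [ 0.21534703,  0.01338217, -0.97644589]]), 't': array([0.04632252, 0.55469929, 1.49030143])}
{'camera_matrix': array([[338.92729768,   0.        , 316.91549963],
       [  0.        , 338.92729768, 237.45317903],
       [  0.        ,   0.        ,   1.        ]]), 'mount': array([[-2.58341415e-04, -9.45977035e-01, -3.24233531e-01,
         8.33757080e-02],
       [ 9.99999820e-01, -4.19985812e-04,  4.28566300e-04,
         1.08296509e-04],
       [-5.41587361e-04, -3.24233362e-01,  9.45976973e-01,
        -1.42588610e-01],
       [ 0.00000000e+00,  0.00000000e+00,  0.00000000e+00,
         1.00000000e+00]])}
```

View pics/scene0.png

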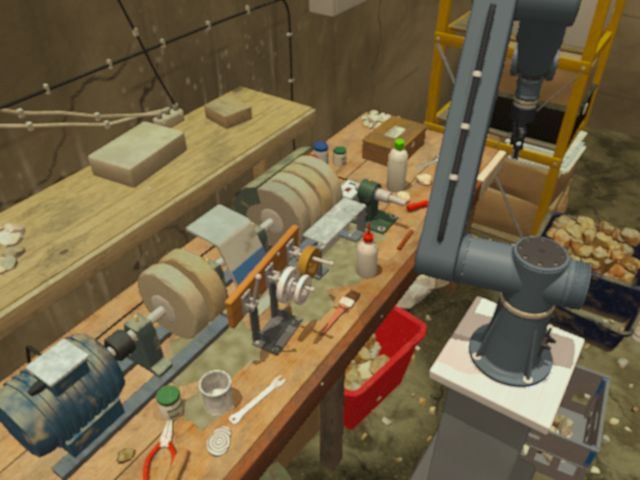

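View pics/top0.png

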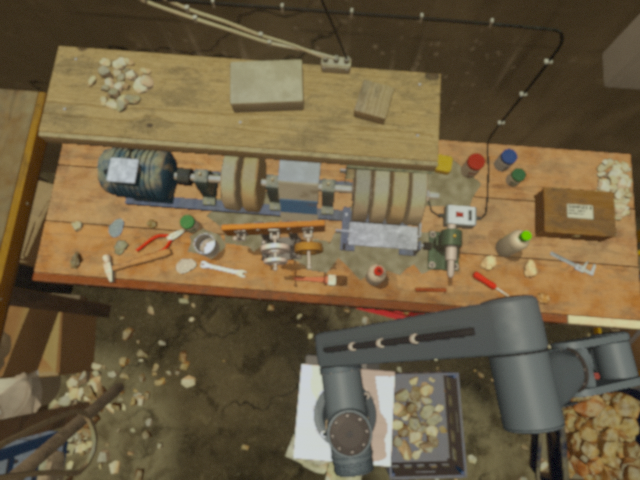

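The scene view shows the rack board running from (230,305) to (298,235), with the flanges near (293,287), the tape near (313,262), the arbor near (385,200) and the bottle at (367,257). In the top view the rack spans (222,229) to (325,225), the arbor nose is at (450,270) and the bottle at (377,275). Next I'll zoom in.

Run:
```python
import cv2,numpy as np
a=cv2.imread('pics/scene0.png')[195:345,215:415]; b=cv2.imread('pics/top0.png')[205:305,215:475]
f=lambda i,w,h:cv2.resize(i,(w,h),interpolation=cv2.INTER_CUBIC)
cv2.imwrite('pics/c1.png',f(a,800,600)); cv2.imwrite('pics/c2.png',f(b,780,300))
```

```text
(no output)
```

View pics/c1.png

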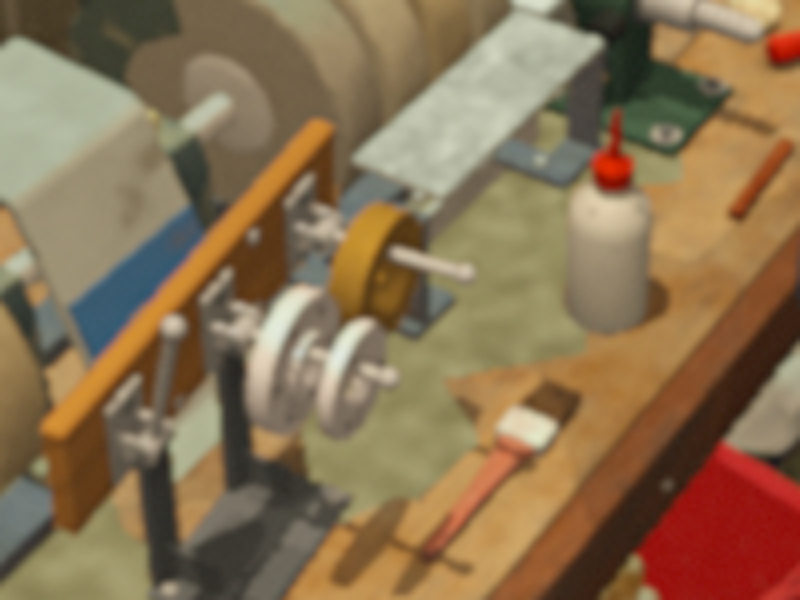

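View pics/c2.png

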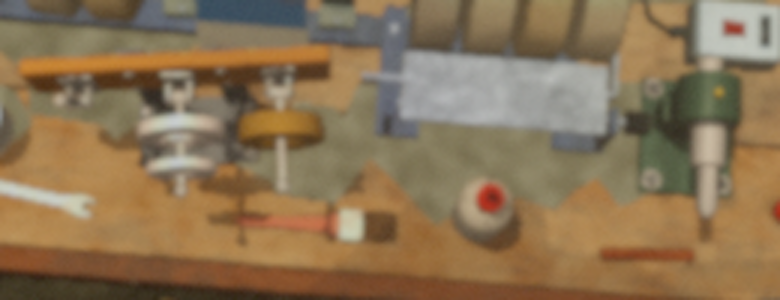

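Crop 1 shows the spare hook's ball, leftmost and folded up, at scene (258.5,276.8). The loaded hook's ball is at (311.8,288.8) and the tape hook's ball at (331.8,263). Crop 2 shows the loaded ball at top (275.3,268.3), the tape ball at (309.3,267.7), and the arbor nose running from (450,258) to (450.7,277).

```bash
cat > h.py <<'E'
from station import *
import numpy as np, cv2
from scipy.optimize import least_squares
from scipy.spatial.transform import Rotation as Rn
CAL={n:calibration(n) for n in("scene","top")}
def proj(n,X):
    c=CAL[n]; p=c["camera_matrix"]@(c["R"]@np.array(X)+c["t"]); return p[:2]/p[2]
def atz(n,u,v,z):
    c=CAL[n]; d=c["R"].T@np.linalg.inv(c["camera_matrix"])@[u,v,1]; o=-c["R"].T@c["t"]; return o+d*(z-o[2])/d[2]
def tri(ps,uv):
    return least_squares(lambda X:np.concatenate([proj(n,X)-q for n,q in zip(ps,uv)]),[.6,0,.2])
E
python3 - <<'E'
from h import *
np.set_printoptions(precision=4,suppress=True)
for nm,s,t in(("full",(311.8,288.8),(275.3,268.3)),("tape",(331.8,263),(309.3,267.7))):
    r=tri(("scene","top"),(s,t)); print(nm,r.x,r.fun, atz("scene",*s,.202),atz("top",*t,.202))
print("spare z.3",atz("scene",258.5,276.8,.3))
def pts(p):
    x,y,a=p; f=np.array([np.cos(a),np.sin(a),0]); l=np.array([-np.sin(a),np.cos(a),0]); P=np.array([x,y,.2])
    return P,f,l
def res(p):
    P,f,l=pts(p);up=np.array([0,0,.002])
    return np.concatenate([proj("scene",P-f*.1+up)-(311.8,288.8),proj("top",P-f*.1+up)-(275.3,268.3),
     proj("scene",P-f*.1+up-l*.105)-(331.8,263),proj("top",P-f*.1+up-l*.105)-(309.3,267.7),
     proj("scene",P+l*.105+[0,0,.1])-(258.5,276.8)])
r=least_squares(res,[.65,.1,0]); print("rack",r.x,r.fun)
P,f,l=pts(r.x); print("spare in top",proj("top",P+l*.105+[0,0,.1]), "board ends front top edge scene",[proj("scene",P+f*.02+l*s*.16+[0,0,.045]) for s in(1,-1)],[proj("top",P+f*.02+l*s*.16+[0,0,.045]) for s in(1,-1)])
print("nose tip scene",atz("scene",405,203.8,.11),"top shoulder",atz("top",450.3,258.3,.11),"top tip",atz("top",450.7,276.5,.11))
print("bottle",atz("top",378.5,271,.185),atz("scene",368,225,.185))
E
```

```text
full [0.4372 0.2537 0.1989] [ 0.1957  0.0514 -0.0853 -0.2482] [0.4358 0.2565 0.202 ] [0.4359 0.253  0.202 ]
tape [0.4477 0.1486 0.1993] [ 0.2462  0.0617 -0.0991 -0.2964] [0.4467 0.1514 0.202 ] [0.4464 0.1481 0.202 ]
spare z.3 [0.4954 0.3735 0.3   ]
rack [0.5255 0.2738 0.2205] [ 3.8343  0.1567  0.0633  2.5911 -0.9495 -1.0052 -0.2998 -1.4457 -3.3214
 -0.4896]
spare in top [231.8946 236.8585] board ends front top edge scene [array([237.7292, 308.5736]), array([295.0583, 225.8804])] [array([217.0639, 237.2529]), array([321.1197, 223.2384])]
nose tip scene [ 0.4645 -0.3051  0.11  ] top shoulder [ 0.5316 -0.3116  0.11  ] top tip [ 0.4705 -0.3143  0.11  ]
bottle [ 0.4564 -0.0682  0.185 ] [ 0.4603 -0.0563  0.185 ]
```

Run:
```python
from h import *
np.set_printoptions(precision=4,suppress=True)
def pts(p):
    x,y,a=p[:3]; return np.array([x,y,.2]),np.array([np.cos(a),np.sin(a),0]),np.array([-np.sin(a),np.cos(a),0])
def B(p):
    P,f,l=pts(p);t=p[3];up=np.array([0,0,.002])
    return P-f*.1+up,P-f*.1+up-l*.105,P+l*.105-f*.1*np.sin(t)+[0,0,.1*np.cos(t)]
def res(p):
    a,b,c=B(p)
    return np.concatenate([proj("scene",a)-(311.8,288.8),proj("top",a)-(275.3,268.3),proj("scene",b)-(331.8,263),proj("top",b)-(309.3,267.7),proj("scene",c)-(258.5,276.8)])
r=least_squares(res,[.53,.26,.1,.1]); print("rack",r.x,r.fun)
P,f,l=pts(r.x); print(B(r.x))
c1=lambda q:(q-[215,195])*4
c2=lambda q:(q-[215,205])*3
for s,z in((1,.245),(-1,.245),(1,.16)): X=P+f*.02+l*s*.16; X[2]=z; print("corner",c1(proj("scene",X)),c2(proj("top",X)))
for s in(1,0,-1): print("pin",c1(proj("scene",P+l*.105*s)),c2(proj("top",P+l*.105*s)))
print("ball spare top",c2(proj("top",B(r.x)[2])))
```

```text
rack [0.535  0.2665 0.1124 0.2498] [ 0.3669 -0.2567 -0.7552  0.0531 -0.1129 -0.1818 -0.8825 -0.3833  0.5043
 -0.8856]
(array([0.4356, 0.2553, 0.202 ]), array([0.4474, 0.1509, 0.202 ]), array([0.4986, 0.368 , 0.2969]))
corner [ 61.2884 427.9623] [16.1244 71.7093]
corner [340.1445 117.6953] [329.7241  62.4247]
corner [ 76.6797 532.5743] [34.5738 91.7174]
pin [151.968  434.1858] [78.2852 99.4966]
pin [244.6494 325.3899] [178.3769  96.5094]
pin [328.0051 227.5412] [278.3075  93.5269]
ball spare top [ 59.168  100.8359]
```

```bash
cat >> h.py <<'E'
def yaw(R): return np.arctan2(R[1,0],R[0,0])
def rows(goals,v=.05):
    """goals: [(x,y,z,psi,n or None)], prints tool-frame rows per goal"""
    s=sense(); p=s["tcp_pos"].copy(); R=Rn.from_quat(s["tool_rot"]).as_matrix()
    print("t %.2f"%s["t"],"p",p.round(4),"psi %.4f"%yaw(R),"tilt",R[:,2].round(4),"gap %.3f"%s["finger_gap"],"F",np.round(s["force"],1),"q",np.round(s["q"],2))
    for x,y,z,a,n in goals:
        T=Rn.from_euler("z",a)*Rn.from_euler("x",np.pi); T=T.as_matrix()
        d=np.array([x,y,z])-p; w=Rn.from_matrix(R.T@T).as_rotvec()
        n=n or int(max(1,np.ceil(np.linalg.norm(d)/v),np.ceil(np.linalg.norm(w)/.17)))
        for k in range(n):
            l=R.T@(d/n); print("  [%s],"%", ".join("%.4f"%q for q in [*l,*(w/n)]))
            R=R@Rn.from_rotvec(w/n).as_matrix()
        p=np.array([x,y,z]); print("  --")
def wproj(s):
    c=calibration("wrist"); T=np.eye(4);T[:3,:3]=Rn.from_quat(s["tool_rot"]).as_matrix();T[:3,3]=s["tcp_pos"]
    return np.array(c["camera_matrix"]),T@np.array(c["mount"])
def wp(M,X):
    K,T=M; q=K@(T[:3,:3].T@(np.array(X)-T[:3,3])); return q[:2]/q[2]
def watz(M,u,v,z):
    K,T=M; d=T[:3,:3]@np.linalg.inv(K)@[u,v,1]; o=T[:3,3]; return o+d*(z-o[2])/d[2]
E
python3 -c "
from h import *
rows([(.44,-.31,.38,.11,8)])"
```

```text
t 0.10 p [ 0.238  -0.5772  0.2304] psi 0.3908 tilt [-4.0e-04  1.9e-03 -1.0e+00] gap 1.001 F [ 0.2 -0.1  0.5] q [-1.36  0.53  1.43 -0.    1.18 -0.18]
  [0.0361, -0.0213, -0.0186, -0.0002, -0.0000, 0.0351],
  [0.0353, -0.0226, -0.0186, -0.0002, -0.0000, 0.0351],
  [0.0345, -0.0238, -0.0187, -0.0002, -0.0000, 0.0351],
  [0.0336, -0.0250, -0.0187, -0.0002, -0.0000, 0.0351],
  [0.0327, -0.0261, -0.0187, -0.0002, -0.0000, 0.0351],
  [0.0318, -0.0273, -0.0187, -0.0002, -0.0000, 0.0351],
  [0.0308, -0.0283, -0.0187, -0.0002, -0.0000, 0.0351],
  [0.0298, -0.0294, -0.0187, -0.0002, -0.0000, 0.0351],
  --
```

Call:
apply_moves --pt "0.036 -0.021 -0.019 0 0 0.035 -1" --pt "0.035 -0.0225 -0.019 0 0 0.035 -1" --pt "0.0345 -0.024 -0.019 0 0 0.035 -1" --pt "0.0335 -0.025 -0.019 0 0 0.035 -1" --pt "0.0325 -0.026 -0.019 0 0 0.035 -1" --pt "0.032 -0.027 -0.019 0 0 0.035 -1" --pt "0.031 -0.0285 -0.019 0 0 0.035 -1" --pt "0.03 -0.0295 -0.019 0 0 0.035 -1" --force 30

```text
t: 1.1
tcp_pos: [0.4404, -0.3093, 0.3835]
tool_rot: [0.999, 0.055, -0.0, -0.0]
force: [0.5, 0.3, -0.6]
finger_gap: 0.994
gripper_force: 0.0
```

Run:
```python
from h import *
import pickle
s=sense(); im=snapshot("wrist"); pickle.dump(wproj(s),open("w1.pkl","wb"))
cv2.imwrite("pics/w1.png",im[:,:,::-1])
M=wproj(s); print(wp(M,[.53,-.312,.11]),wp(M,[.47,-.314,.11]))
rows([(.415,.33,.40,.11,None)],.058)
```

```text
[327.54827248 116.300362  ] [323.29081175 168.6864155 ]
t 1.15 p [ 0.4438 -0.3059  0.3865] psi 0.1127 tilt [ 0.0061  0.001  -1.    ] gap 1.002 F [1.3 2.7 1.4] q [-0.81  0.26  1.43  0.01  1.45  0.64]
  [0.0039, -0.0577, -0.0012, -0.0000, -0.0006, 0.0002],
  [0.0039, -0.0577, -0.0012, -0.0000, -0.0006, 0.0002],
  [0.0039, -0.0577, -0.0012, -0.0000, -0.0006, 0.0002],
  [0.0039, -0.0577, -0.0012, -0.0000, -0.0006, 0.0002],
  [0.0038, -0.0577, -0.0012, -0.0000, -0.0006, 0.0002],
  [0.0038, -0.0577, -0.0012, -0.0000, -0.0006, 0.0002],
  [0.0038, -0.0577, -0.0012, -0.0000, -0.0006, 0.0002],
  [0.0038, -0.0577, -0.0012, -0.0000, -0.0006, 0.0002],
  [0.0038, -0.0577, -0.0012, -0.0000, -0.0006, 0.0002],
  [0.0038, -0.0577, -0.0012, -0.0000, -0.0006, 0.0002],
  [0.0038, -0.0577, -0.0012, -0.0000, -0.0006, 0.0002],
  --
```

View pics/w1.png

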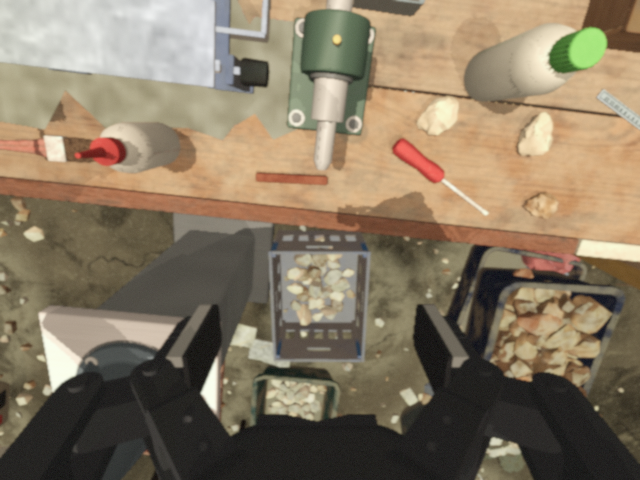

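The wrist view shows the arbor nose tip at (322,168), the shoulder face near (329,120) and the housing at (335,45). The bottle nozzle is at about (100,152).

Call:
apply_moves --pt "0.004 -0.0577 -0.0012 0 0 0 -1" --pt "0.004 -0.0577 -0.0012 0 0 0 -1" --pt "0.004 -0.0577 -0.0012 0 0 0 -1" --pt "0.004 -0.0577 -0.0012 0 0 0 -1" --pt "0.004 -0.0577 -0.0012 0 0 0 -1" --pt "0.004 -0.0577 -0.0012 0 0 0 -1" --pt "0.004 -0.0577 -0.0012 0 0 0 -1" --pt "0.004 -0.0577 -0.0012 0 0 0 -1"

```text
t: 2.15
tcp_pos: [0.4201, 0.1533, 0.3927]
tool_rot: [0.998, 0.055, -0.0, 0.0]
force: [1.3, 0.5, 0.7]
finger_gap: 1.001
gripper_force: 0.0
```

Call:
apply_moves --pt "0.004 -0.0577 -0.0012 0 0 0 0.3" --pt "0.004 -0.0577 -0.0012 0 0 0 0.3" --pt "0.004 -0.05 -0.0012 0 0 0 0.3" --pt "0 0 0 0 0 0 0.3" --pt "0 0 0 0 0 0 0.3"

```text
t: 2.78
tcp_pos: [0.4139, 0.3167, 0.3959]
tool_rot: [0.998, 0.056, -0.001, 0.001]
force: [-0.0, -0.5, -0.1]
finger_gap: 0.351
gripper_force: 0.0
```

Run:
```python
from h import *
import pickle
np.set_printoptions(precision=4,suppress=True)
s=sense(); im=snapshot("wrist"); M=wproj(s);pickle.dump(M,open("w2.pkl","wb"))
cv2.imwrite("pics/w2.png",im[:,:,::-1])
print(s["tcp_pos"]); rows([])
W=pickle.load(open("w1.pkl","rb"))
print("arb tip",watz(W,322,168,.11),"should",watz(W,329,120,.12))
for X in([.4356,.2553,.202],[.4474,.1509,.202],[.4986,.368,.2969],[.535,.2665,.2],[.523,.371,.2]): print(wp(M,X))
```

```text
[0.4139 0.3167 0.3959]
t 2.83 p [0.4142 0.3163 0.3961] psi 0.1101 tilt [-0.0009 -0.0011 -1.    ] gap 0.343 F [ 0.3 -0.9 -0.5] q [ 0.44  0.23  1.45 -0.    1.47  1.9 ]
arb tip [ 0.4706 -0.3123  0.11  ] should [ 0.5261 -0.3138  0.12  ]
[379.5031 193.3344]
[483.9923 193.142 ]
[254.0587 110.9966]
[385.5648  84.8235]
[270.527   85.2139]
```

View pics/w2.png

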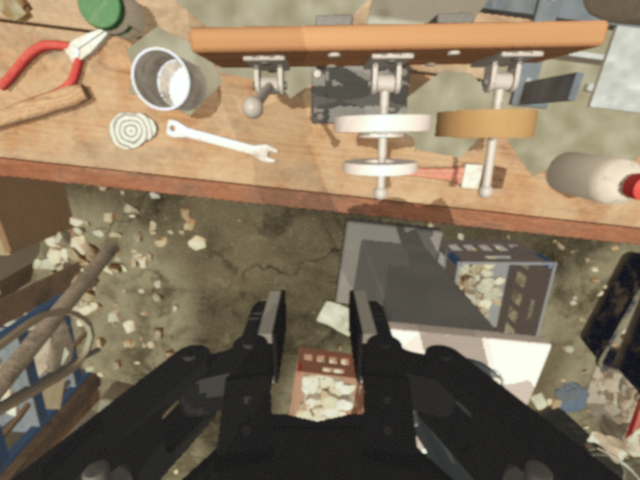

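The wrist view shows the loaded ball at (380,194), the tape ball at (486,192) and the spare ball at (253,106). The thin flange is near (381,167) and the thick one near (384,124), as predicted. I'll refit with all the views.

```bash
cat >> h.py <<'E'
def rk(p):
    x,y,a=p[:3]; return np.array([x,y,.2]),np.array([np.cos(a),np.sin(a),0]),np.array([-np.sin(a),np.cos(a),0])
def B(p):
    P,f,l=rk(p);t=p[3];up=np.array([0,0,.002])
    return P-f*.1+up,P-f*.1+up-l*.105,P+l*.105-f*.1*np.sin(t)+[0,0,.1*np.cos(t)]
E
python3 - <<'E'
from h import *
import pickle
np.set_printoptions(precision=4,suppress=True)
M=pickle.load(open("w2.pkl","rb"))
def res(p):
    a,b,c=B(p)
    return np.concatenate([proj("scene",a)-(311.8,288.8),proj("top",a)-(275.3,268.3),proj("scene",b)-(331.8,263),proj("top",b)-(309.3,267.7),proj("scene",c)-(258.5,276.8),
     wp(M,a)-(380,194),wp(M,b)-(486,192.5),wp(M,c)-(253,106)])
r=least_squares(res,[.53,.26,.1,.1]); print("rack",r.x,r.fun)
P,f,l=rk(r.x); c=B(r.x)[2]; print(c,"board top",wp(M,P+f*.02+l*.16+[0,0,.045]),wp(M,P+f*.02-l*.16+[0,0,.045]))
rows([(c[0],c[1],.37,r.x[2],None),(c[0],c[1],c[2]-.019,r.x[2],None)],.04)
np.save("rack.npy",r.x)
E
```

```text
rack [0.5343 0.2668 0.126  0.1996] [ 0.7759 -0.4175 -0.4528  0.2384 -0.2427 -0.4934 -0.5904 -0.6538 -0.665
 -1.6144  0.4212 -0.0488 -1.0021 -0.1316  0.199   0.3419]
[0.5014 0.3685 0.298 ] board top [190.1455  54.9654] [605.8149  48.1256]
t 2.83 p [0.4142 0.3163 0.3961] psi 0.1101 tilt [-0.0009 -0.0011 -1.    ] gap 0.343 F [ 0.3 -0.9 -0.5] q [ 0.44  0.23  1.45 -0.    1.47  1.9 ]
  [0.0308, -0.0141, 0.0086, 0.0003, 0.0004, -0.0053],
  [0.0309, -0.0140, 0.0087, 0.0003, 0.0004, -0.0053],
  [0.0310, -0.0138, 0.0087, 0.0003, 0.0004, -0.0053],
  --
  [0.0000, -0.0000, 0.0303, -0.0000, 0.0000, 0.0000],
  [0.0000, -0.0000, 0.0303, -0.0000, 0.0000, 0.0000],
  [0.0000, -0.0000, 0.0303, -0.0000, 0.0000, 0.0000],
  --
```

Call:
apply_moves --pt "0.031 -0.014 0.0087 0 0 -0.005 0.3" --pt "0.031 -0.014 0.0087 0 0 -0.005 0.3" --pt "0.031 -0.014 0.0087 0 0 -0.005 0.3" --pt "0 0 0.03 0 0 0 0.3" --pt "0 0 0.03 0 0 0 0.3" --pt "0 0 0.03 0 0 0 0.3" --pt "0 0 0 0 0 0 1" --pt "0 0 0 0 0 0 1" --force 25

```text
t: 3.82
tcp_pos: [0.5013, 0.3692, 0.278]
tool_rot: [0.998, 0.062, -0.002, -0.0]
force: [2.4, 4.8, -15.9]
finger_gap: 0.136
gripper_force: 24.3
```

Run:
```python
from h import *
p=np.load("rack.npy"); P,f,l=rk(p); print(sense()["gripper_force"])
g=[]
for t in np.linspace(.2,1.5,11)[1:]:
    c=P+l*.105-f*.1*np.sin(t)+[0,0,.1*np.cos(t)]; g.append((c[0],c[1],c[2]-.019,p[2],1))
rows(g)
```

```text
24.294727742671967
t 3.83 p [0.5013 0.3692 0.278 ] psi 0.1240 tilt [-3.8e-03  5.0e-04 -1.0e+00] gap 0.136 F [  2.4   4.8 -15.9] q [0.45 0.48 1.38 0.   1.28 1.9 ]
  [-0.0125, 0.0007, 0.0025, -0.0009, 0.0037, -0.0021],
  --
  [-0.0120, 0.0000, 0.0050, 0.0000, -0.0000, -0.0000],
  --
  [-0.0112, -0.0000, 0.0065, -0.0000, -0.0000, -0.0000],
  --
  [-0.0103, 0.0000, 0.0079, 0.0000, 0.0000, -0.0000],
  --
  [-0.0092, 0.0000, 0.0092, 0.0000, 0.0000, -0.0000],
  --
  [-0.0079, -0.0000, 0.0103, 0.0000, 0.0000, -0.0000],
  --
  [-0.0065, 0.0000, 0.0112, 0.0000, 0.0000, -0.0000],
  --
  [-0.0050, 0.0000, 0.0120, 0.0000, 0.0000, -0.0000],
  --
  [-0.0034, -0.0000, 0.0125, 0.0000, 0.0000, -0.0000],
  --
  [-0.0018, 0.0000, 0.0129, 0.0000, 0.0000, -0.0000],
  --
```

Call:
apply_moves --pt "-0.0125 0 0.0025 0 0 0 1" --pt "-0.012 0 0.005 0 0 0 1" --pt "-0.0112 0 0.0065 0 0 0 1" --pt "-0.0103 0 0.0079 0 0 0 1" --pt "-0.0092 0 0.0092 0 0 0 1" --pt "-0.0079 0 0.0103 0 0 0 1" --pt "-0.0065 0 0.0112 0 0 0 1" --pt "-0.005 0 0.012 0 0 0 1"

```text
t: 4.82
tcp_pos: [0.4263, 0.3599, 0.2149]
tool_rot: [0.998, 0.063, -0.001, 0.0]
force: [-1.6, -1.3, 2.6]
finger_gap: 0.139
gripper_force: 26.0
```

Call:
apply_moves --pt "-0.0034 0 0.0125 0 0 0 1" --pt "-0.0018 0 0.0129 0 0 0 1" --pt "0 0 0 0 0 0 1"

```text
t: 5.2
tcp_pos: [0.4216, 0.3593, 0.1886]
tool_rot: [0.998, 0.063, -0.002, 0.001]
force: [-3.9, -1.4, -0.2]
finger_gap: 0.135
gripper_force: 26.1
```

Run:
```python
from h import *
import pickle
s=sense(); im=snapshot("wrist"); M=wproj(s); c1=im[60:480,160:640,::-1]
sc=snapshot("scene")[200:330,210:360,::-1]
cv2.imwrite("pics/w3.png",np.hstack([cv2.resize(sc,(480,416)),cv2.resize(c1,(320,416))]))
rows([])
```

```text
t 5.30 p [0.4218 0.3594 0.1896] psi 0.1257 tilt [-0.0029 -0.0013 -1.    ] gap 0.135 F [-4.8 -1.5  0.9] q [0.5  0.49 1.65 0.   1.   1.95]
```

View pics/w3.png

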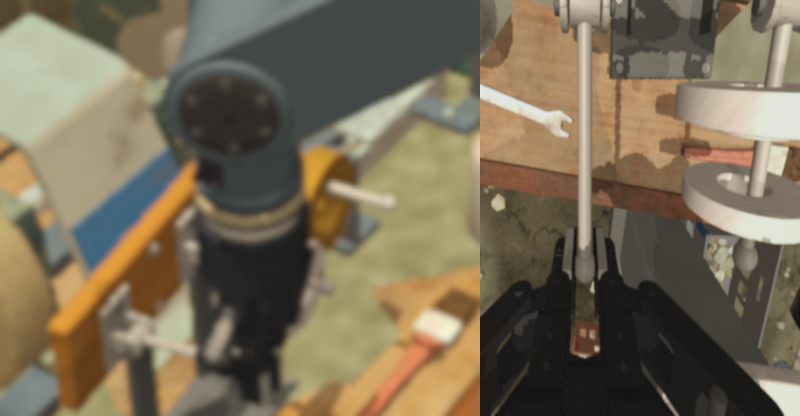

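The spare arm is nearly level, with its ball still pinched at (585,260) in the right-hand panel. I'll release it, shut the fingers and press it home.

Call:
apply_moves --pt "0 0 0 0 0 0 0.3" --pt "0 0 -0.003 0 0 0 0.3" --pt "0 0 -0.022 0 0 0 0.3" --pt "0 0 -0.025 0 0 0 1" --pt "0.004 0 0 0 0 0 1" --pt "0 0 0 0 0 0 1" --pt "0 0 0.015 0 0 0 1" --pt "0 0 0.012 0 0 0 1"

```text
t: 6.3
tcp_pos: [0.4256, 0.3597, 0.2113]
tool_rot: [0.998, 0.063, -0.002, 0.001]
force: [-0.7, 0.5, 0.7]
finger_gap: -0.001
gripper_force: 0.4
```

Call:
apply_moves --pt "0 0 0.005 0 0 0 1" --pt "0 0 0.004 0 0 0 1" --pt "0 0 0 0 0 0 1"

```text
t: 6.68
tcp_pos: [0.4254, 0.3598, 0.2075]
tool_rot: [0.998, 0.063, -0.001, 0.0]
force: [-7.3, -4.1, 23.9]
finger_gap: 0.003
gripper_force: 11.9
```

```bash
python3 - <<'E'
from h import *
import pickle
np.set_printoptions(precision=1,suppress=True)
p=np.load("rack.npy"); P,f,l=rk(p); M=pickle.load(open("w2.pkl","rb"))
for d,r,z in((.077,.037,.226),(.034,.046,.235)):
    for h in(-1,1): 
        X=P-f*(d+h*(.005 if r<.04 else .007)); X[2]=z; Y=X.copy(); Y[2]=.189; print(wp(M,X),wp(M,Y+l*r),wp(M,Y-l*r))
T=P-f*.077
s=sense()["tcp_pos"]
rows([(s[0],s[1],.30,p[2],2),(T[0],T[1],.29,p[2]+np.pi/2,10),(T[0],T[1],.212,p[2]+np.pi/2,3)])
E
python3 - <<'E'
import cv2
im=cv2.imread('pics/w2.png')[60:220,300:560]; cv2.imwrite('pics/c3.png',cv2.resize(im,(780,480),interpolation=cv2.INTER_CUBIC))
E
```

```text
[386.5 169. ] [342.9 164.7] [415.9 163.5]
[386. 180.] [342.8 174.6] [415.1 173.5]
[391.4 116.5] [334.1 117.8] [428.9 116.3]
[390.5 133.8] [334.1 132.9] [427.6 131.4]
t 6.67 p [0.4 0.4 0.2] psi 0.1263 tilt [-0. -0. -1.] gap 0.003 F [-7.3 -4.1 23.9] q [ 0.5  0.5  1.6 -0.   1.1  1.9]
  [-0.0001, 0.0000, -0.0463, 0.0004, 0.0008, 0.0002],
  [-0.0000, 0.0000, -0.0463, 0.0004, 0.0008, 0.0002],
  --
  [0.0019, 0.0106, 0.0010, 0.0000, 0.0000, -0.1571],
  [0.0003, 0.0108, 0.0010, 0.0000, 0.0000, -0.1571],
  [-0.0014, 0.0107, 0.0010, 0.0000, 0.0000, -0.1571],
  [-0.0031, 0.0103, 0.0010, 0.0000, 0.0000, -0.1571],
  [-0.0047, 0.0097, 0.0010, 0.0000, 0.0000, -0.1571],
  [-0.0061, 0.0089, 0.0010, 0.0000, 0.0000, -0.1571],
  [-0.0074, 0.0078, 0.0010, 0.0000, 0.0000, -0.1571],
  [-0.0086, 0.0065, 0.0010, 0.0000, 0.0000, -0.1571],
  [-0.0095, 0.0051, 0.0010, 0.0000, 0.0000, -0.1571],
  [-0.0102, 0.0036, 0.0010, 0.0000, 0.0000, -0.1571],
  --
  [-0.0000, -0.0000, 0.0260, 0.0000, -0.0000, -0.0000],
  [-0.0000, -0.0000, 0.0260, 0.0000, -0.0000, -0.0000],
  [-0.0000, -0.0000, 0.0260, 0.0000, -0.0000, -0.0000],
  --
```

View pics/c3.png

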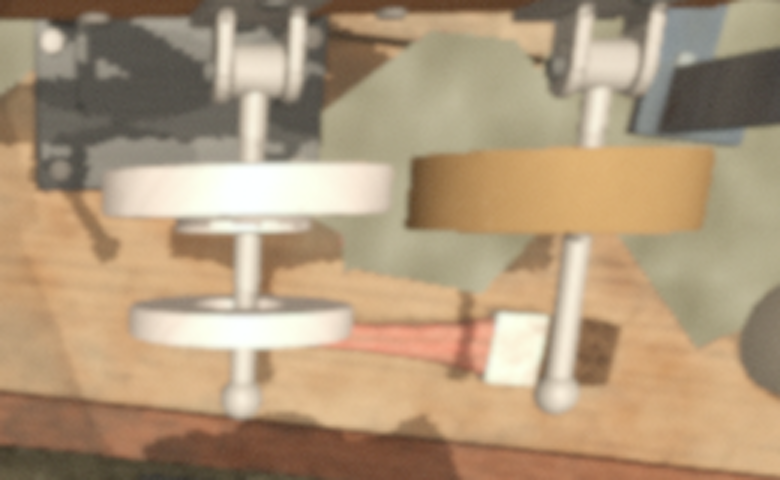

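Crop 3 shows the thin flange's rim at about (381,169.5) and the thick one's at about (382.5,123) in wrist pixels. Both sit 2–4 mm nearer the board than nominal, so I'm using those offsets.

Call:
apply_moves --pt "0 0 -0.046 0 0 0 0.44" --pt "0 0 -0.046 0 0 0 0.44" --pt "0.002 0.0106 0.001 0 0 -0.157 0.44" --pt "0.0003 0.0108 0.001 0 0 -0.157 0.44" --pt "-0.0014 0.0107 0.001 0 0 -0.157 0.44" --pt "-0.003 0.0103 0.001 0 0 -0.157 0.44" --pt "-0.0047 0.0097 0.001 0 0 -0.157 0.44" --pt "-0.006 0.009 0.001 0 0 -0.157 0.44"

```text
t: 7.68
tcp_pos: [0.4462, 0.2982, 0.2893]
tool_rot: [0.859, 0.511, -0.001, -0.0]
force: [0.4, 0.5, 0.5]
finger_gap: 0.282
gripper_force: 0.0
```

Call:
apply_moves --pt "-0.0074 0.0078 0.001 0 0 -0.157 0.44" --pt "-0.0086 0.0065 0.001 0 0 -0.157 0.44" --pt "-0.0095 0.005 0.001 0 0 -0.157 0.44" --pt "-0.0102 0.0036 0.001 0 0 -0.157 0.44" --pt "0 0 0 0 0 0 0.44"

```text
t: 8.3
tcp_pos: [0.4592, 0.257, 0.2855]
tool_rot: [0.663, 0.749, -0.001, -0.0]
force: [0.6, 1.0, 0.0]
finger_gap: 0.283
gripper_force: 0.0
```

Run:
```python
from h import *
np.set_printoptions(precision=4,suppress=True)
p=np.load("rack.npy"); P,f,l=rk(p); T=P-f*.0735-l*.001; a=p[2]+np.pi/2
rows([(T[0],T[1],.25,a,2),(T[0],T[1],.212,a,2)])
M=wproj(sense()); im=snapshot("wrist"); cv2.imwrite("pics/w4.png",im[:,:,::-1])
```

```text
t 8.30 p [0.4592 0.257  0.2855] psi 1.6928 tilt [-0.0016 -0.0005 -1.    ] gap 0.283 F [0.6 1.  0. ] q [ 0.3   0.33  1.61 -0.    1.2   0.18]
  [-0.0003, 0.0011, 0.0177, -0.0008, 0.0002, -0.0020],
  [-0.0003, 0.0011, 0.0177, -0.0008, 0.0002, -0.0020],
  --
  [-0.0000, -0.0000, 0.0190, -0.0000, 0.0000, 0.0000],
  [-0.0000, -0.0000, 0.0190, -0.0000, 0.0000, 0.0000],
  --
```

View pics/w4.png

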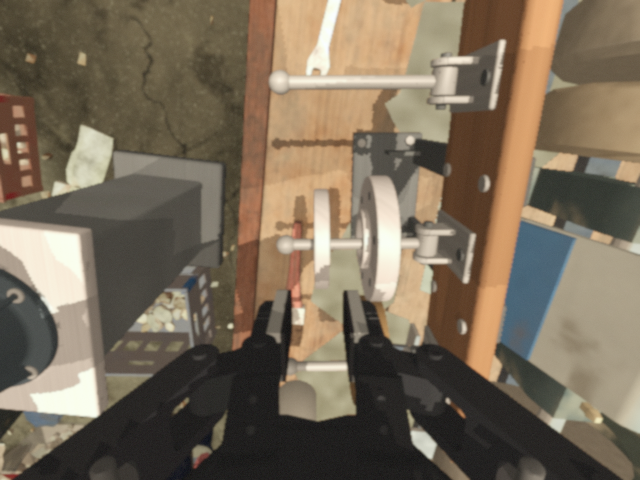

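Thin flange rim is centred between the fingers at about column 322, and the finger gap is centred at about 317. The spare arm is level. I'll descend and grip.

Call:
apply_moves --pt "0 0.001 0.018 0 0 -0.002 0.44" --pt "0 0.001 0.018 0 0 -0.002 0.44" --pt "0 0 0.019 0 0 0 0.44" --pt "0 0 0.0185 0 0 0 0.44" --pt "0 0 0 0 0 0 1" --pt "0 0 0 0 0 0 1" --pt "0 0 0 0 0 0 1" --force 60

```text
t: 9.22
tcp_pos: [0.4617, 0.2581, 0.2136]
tool_rot: [0.66, 0.751, 0.001, 0.0]
force: [-0.1, 0.1, -0.8]
finger_gap: 0.103
gripper_force: 61.0
```

Run:
```python
from h import *
p=np.load("rack.npy"); P,f,l=rk(p); a=p[2]+np.pi/2
print(sense()["gripper_force"])
s=sense()["tcp_pos"]; z=s[2]
d=(P-s)@f; print("dist to pin",d,"lat",(s-P)@l)
A=s+[0,0,.011]; Bb=A-f*(.125-d+.02); C=Bb+l*(.105); D=C+f*(.045+.02)
E=D-[0,0,.010]
rows([(*A,a,1),(*Bb,a,2),(*C,a,3),(*D,a,2),(*E,a,2)])
```

```text
60.95060375221237
dist to pin 0.07309573244687058 lat 0.000434026979455885
t 9.22 p [0.4617 0.2581 0.2136] psi 1.6995 tilt [ 1.3e-03  5.0e-04 -1.0e+00] gap 0.103 F [-0.1  0.1 -0.8] q [0.3  0.42 1.69 0.   1.03 0.17]
  [0.0000, 0.0000, -0.0110, 0.0014, -0.0003, 0.0027],
  --
  [-0.0000, -0.0360, -0.0000, 0.0000, 0.0000, -0.0000],
  [-0.0000, -0.0360, -0.0000, 0.0000, 0.0000, -0.0000],
  --
  [0.0350, -0.0000, 0.0000, 0.0000, 0.0000, -0.0000],
  [0.0350, -0.0000, 0.0000, 0.0000, 0.0000, -0.0000],
  [0.0350, -0.0000, 0.0000, 0.0000, 0.0000, -0.0000],
  --
  [0.0000, 0.0325, 0.0000, 0.0000, 0.0000, -0.0000],
  [0.0000, 0.0325, 0.0000, 0.0000, 0.0000, -0.0000],
  --
  [0.0000, -0.0000, 0.0050, 0.0000, 0.0000, -0.0000],
  [0.0000, -0.0000, 0.0050, 0.0000, 0.0000, -0.0000],
  --
```

Call:
apply_moves --pt "0 0 -0.011 0 0 0 1" --pt "0 0 0 0 0 0 1" --pt "0 -0.012 0 0 0 0 1" --pt "0 -0.02 0 0 0 0 1" --pt "0 -0.02 0 0 0 0 1" --pt "0 -0.02 0 0 0 0 1" --pt "0 0 0 0 0 0 1"

```text
t: 10.1
tcp_pos: [0.3874, 0.2481, 0.2237]
tool_rot: [0.66, 0.751, -0.001, -0.001]
force: [0.1, 0.4, -1.1]
finger_gap: 0.098
gripper_force: 61.1
```

Run:
```python
from h import *
p=np.load("rack.npy"); P,f,l=rk(p); a=p[2]+np.pi/2
s=sense()["tcp_pos"]; d=(P-s)@f; print("d",d,"lat",(s-P)@l,sense()["finger_gap"])
C=P-f*d+l*.105; C[2]=s[2]
rows([(*C,a,3)])
M=wproj(sense()); im=snapshot("wrist"); cv2.imwrite("pics/w5.png",im[:,:,::-1])
```

```text
d 0.14808547277180753 lat -0.00012641915340922197 0.09839763267688148
t 10.10 p [0.3874 0.2481 0.2237] psi 1.7005 tilt [-2.5e-03 -8.0e-04 -1.0e+00] gap 0.098 F [ 0.1  0.4 -1.1] q [0.33 0.32 1.84 0.   0.99 0.2 ]
  [0.0350, 0.0001, -0.0000, -0.0009, 0.0001, 0.0012],
  [0.0350, 0.0001, -0.0000, -0.0009, 0.0001, 0.0012],
  [0.0350, 0.0000, -0.0000, -0.0009, 0.0001, 0.0012],
  --
```

View pics/w5.png

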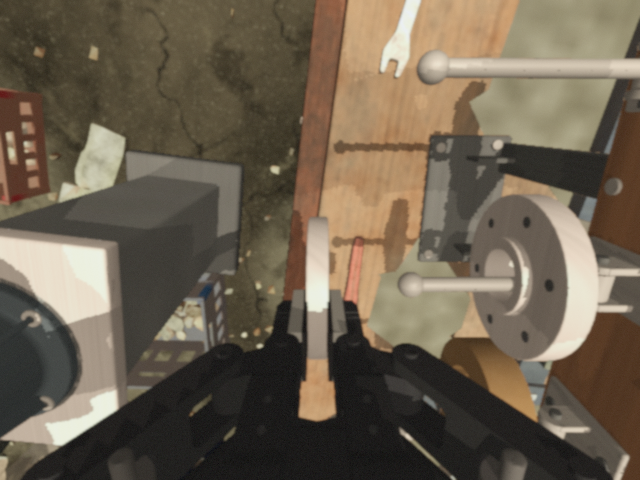

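The thin flange is held clear at (318,290). The spare ball is at (433,67), the emptied hook's ball at (411,284), and the thick flange still hangs with its boss outward.

Run:
```python
from h import *
p=np.load("rack.npy"); P,f,l=rk(p); M=wproj(sense())
for uv in((433,67),(411,284)):
    X=watz(M,*uv,.202); print(X.round(4),"d %.4f lat %.4f"%((P-X)@f,(X-P)@l))
```

```text
[0.4258 0.3599 0.202 ] d 0.0959 lat 0.1060
[0.4393 0.2554 0.202 ] d 0.0957 lat 0.0006
```

Call:
apply_moves --pt "0.035 0 0 0 0 0.001 1" --pt "0.035 0 0 0 0 0.001 1" --pt "0.035 0 0 0 0 0.001 1" --pt "0 0 0 0 0 0 1"

```text
t: 10.65
tcp_pos: [0.3775, 0.355, 0.2239]
tool_rot: [0.66, 0.751, 0.001, 0.0]
force: [0.7, 0.2, -2.2]
finger_gap: 0.101
gripper_force: 61.0
```

Call:
apply_moves --pt "-0.0013 0 0 0 0 0 1" --pt "0 0.018 0 0 0 0 1" --pt "0 0.018 0 0 0 0 1" --pt "0 0.018 0 0 0 0 1" --pt "0 0.018 0 0 0 0 1" --pt "0 0 0 0 0 0 1"

```text
t: 11.4
tcp_pos: [0.4505, 0.3604, 0.2238]
tool_rot: [0.662, 0.75, 0.001, 0.0]
force: [-0.6, -0.8, -1.4]
finger_gap: 0.097
gripper_force: 60.9
```

Call:
apply_moves --pt "0 0 0.004 0 0 0 1" --pt "0 0 0.004 0 0 0 1" --pt "0 0 0.0025 0 0 0 1" --pt "0 0 0 0 0 0 1"

```text
t: 11.9
tcp_pos: [0.4476, 0.3604, 0.2132]
tool_rot: [0.661, 0.75, -0.0, -0.0]
force: [0.6, -0.2, -0.4]
finger_gap: 0.1
gripper_force: 61.0
```

Call:
apply_moves --pt "0 0 0 0 0 0 0.6" --pt "0 0 0 0 0 0 0.5" --pt "0 0 -0.02 0 0 0 0.44" --pt "0 0 -0.03 0 0 0 0.44" --pt "0 0 -0.03 0 0 0 0.44" --pt "0 0 0 0 0 0 0.44"

```text
t: 12.65
tcp_pos: [0.4497, 0.3613, 0.2963]
tool_rot: [0.661, 0.75, 0.003, 0.001]
force: [0.2, 0.6, 0.0]
finger_gap: 0.281
gripper_force: 0.0
```

Run:
```python
from h import *
p=np.load("rack.npy"); P,f,l=rk(p); a=p[2]+np.pi/2
T=P-f*.0315; 
rows([(T[0],T[1],.29,a,4),(T[0],T[1],.214,a,4)])
M=wproj(sense()); im=snapshot("wrist"); cv2.imwrite("pics/w6.png",im[:,:,::-1])
for d,z in ((.0315,.235),(.0315,.189),(.0735,.226)):
  X=P-f*d; X[2]=z; print(wp(M,X),wp(M,X+l*.105))
```

```text
t 12.65 p [0.4497 0.3613 0.2963] psi 1.6969 tilt [ 0.006   0.0032 -1.    ] gap 0.281 F [0.2 0.6 0. ] q [0.48 0.39 1.48 0.   1.26 0.36]
  [-0.0261, 0.0101, 0.0016, 0.0016, -0.0006, 0.0000],
  [-0.0261, 0.0101, 0.0016, 0.0016, -0.0006, 0.0000],
  [-0.0261, 0.0101, 0.0016, 0.0016, -0.0006, 0.0000],
  [-0.0261, 0.0101, 0.0016, 0.0016, -0.0006, 0.0000],
  --
  [0.0000, -0.0000, 0.0190, -0.0000, 0.0000, 0.0000],
  [0.0000, -0.0000, 0.0190, -0.0000, 0.0000, 0.0000],
  [0.0000, -0.0000, 0.0190, -0.0000, 0.0000, 0.0000],
  [0.0000, -0.0000, 0.0190, -0.0000, 0.0000, 0.0000],
  --
[370.7976797  386.40654539] [379.04987356 256.18013158]
[362.58338084 347.70404428] [368.41767096 234.02677115]
[314.71675451 378.07234732] [314.35887299 251.33245104]
```

View pics/w6.png

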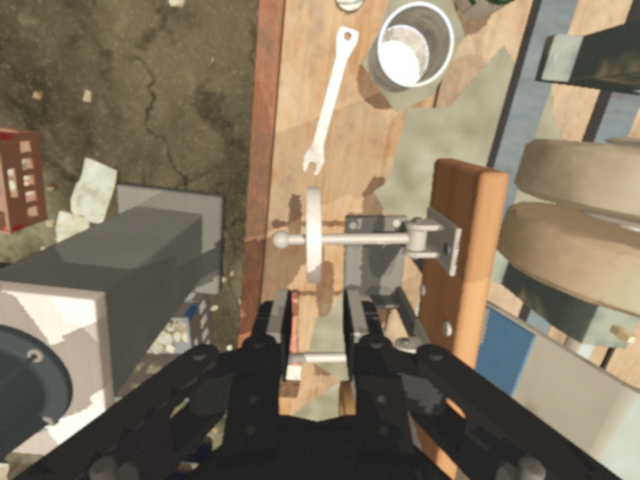

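The thin flange now hangs on the spare hook at (314,235), upright and clear of the ball at (280,240). That view was my eleventh and the limit was ten, so from here I work only from numbers.

Call:
apply_moves --pt "-0.026 0.01 0.0 0 0 0 0.2" --pt "-0.026 0.01 0.0 0 0 0 0.2" --pt "-0.026 0.01 0.0 0 0 0 0.2" --pt "-0.026 0.01 0.0 0 0 0 0.2" --pt "0 0 0 0 0 0 0.2" --pt "0 0 0 0 0 0 0.2"

```text
t: 13.45
tcp_pos: [0.5001, 0.2625, 0.2924]
tool_rot: [0.661, 0.75, -0.001, -0.001]
force: [-0.5, -0.1, -0.6]
finger_gap: 0.4
gripper_force: 0.0
```

Run:
```python
from h import *
p=np.load("rack.npy"); P,f,l=rk(p); a=p[2]+np.pi/2
T=P-f*.031+l*.0003
rows([(T[0],T[1],.2155,a,4)])
```

```text
t 13.45 p [0.5001 0.2625 0.2924] psi 1.6965 tilt [-0.0023 -0.     -1.    ] gap 0.400 F [-0.5 -0.1 -0.6] q [0.29 0.38 1.51 0.   1.25 0.16]
  [0.0001, 0.0009, 0.0192, -0.0006, -0.0001, -0.0001],
  [0.0001, 0.0009, 0.0192, -0.0006, -0.0001, -0.0001],
  [0.0001, 0.0009, 0.0192, -0.0006, -0.0001, -0.0001],
  [0.0001, 0.0009, 0.0192, -0.0006, -0.0001, -0.0001],
  --
```

Call:
apply_moves --pt "0 0.001 0.019 0 0 0 0.2" --pt "0 0.001 0.019 0 0 0 0.2" --pt "0 0.001 0.019 0 0 0 0.2" --pt "0 0.001 0.0195 0 0 0 0.2" --pt "0 0 0 0 0 0 1" --pt "0 0 0 0 0 0 1" --pt "0 0 0 0 0 0 1" --pt "0 0 0 0 0 0 1" --force 90

```text
t: 14.45
tcp_pos: [0.5049, 0.2629, 0.2174]
tool_rot: [0.661, 0.75, 0.0, 0.0]
force: [-0.2, 0.1, -2.5]
finger_gap: 0.142
gripper_force: 87.8
```

Run:
```python
from h import *
s=sense(); print(s["gripper_force"])
p=np.load("rack.npy"); P,f,l=rk(p); x=s["tcp_pos"]; print("d",(P-x)@f,"lat",(x-P)@l); rows([])
```

```text
87.81584557909298
d 0.029648502579902713 lat -0.00021852667206244706
t 14.45 p [0.5049 0.2629 0.2174] psi 1.6969 tilt [ 7.e-04  2.e-04 -1.e+00] gap 0.142 F [-0.2  0.1 -2.5] q [0.28 0.47 1.59 0.   1.08 0.16]
```

Call:
apply_moves --pt "0 0 -0.006 0 0 0 1" --pt "0 0 -0.005 0 0 0 1" --pt "0 0 0 0 0 0 1" --pt "0 -0.012 0 0 0 0 1" --pt "0 -0.022 0 0 0 0 1" --pt "0 -0.022 0 0 0 0 1" --pt "0 -0.022 0 0 0 0 1" --pt "0 0 0 0 0 0 1"

```text
t: 15.45
tcp_pos: [0.4247, 0.2526, 0.2277]
tool_rot: [0.661, 0.75, -0.001, -0.001]
force: [0.5, -0.5, -3.2]
finger_gap: 0.14
gripper_force: 87.9
```

Run:
```python
from h import *
s=sense(); print(s["gripper_force"])
p=np.load("rack.npy"); P,f,l=rk(p); x=s["tcp_pos"]; print("d",(P-x)@f,"lat",(x-P)@l); rows([])
```

```text
87.94133499603674
d 0.110487667926027 lat -0.0003812516593657018
t 15.45 p [0.4247 0.2526 0.2277] psi 1.6976 tilt [-2.8e-03 -8.0e-04 -1.0e+00] gap 0.140 F [ 0.5 -0.5 -3.2] q [0.31 0.36 1.76 0.   1.03 0.18]
```

Run:
```python
from h import *
import pickle
W=pickle.load(open("w1.pkl","rb"))
im=cv2.imread("pics/w1.png").astype(int)
for r in list(range(80,176,5)):
    b=im[r,300:360].sum(1); g=np.diff(cv2.GaussianBlur(b.astype(np.float32).reshape(1,-1),(0,0),1.2).ravel())
    print(r,"up",300+g.argmax(),int(g.max()),"dn",300+g.argmin(),int(g.min()), "|",(b[::4]//3).tolist())
print("col profile 324:",(im[100:176:2,323].sum(1)//3).tolist())
```

```text
80 up 314 82 dn 309 -56 | [139, 137, 127, 52, 164, 199, 218, 230, 227, 205, 164, 113, 88, 65, 60]
85 up 315 31 dn 346 -59 | [144, 139, 135, 133, 167, 192, 212, 233, 229, 216, 200, 169, 91, 85, 87]
90 up 314 29 dn 345 -53 | [139, 137, 135, 135, 170, 192, 209, 224, 226, 213, 195, 160, 88, 82, 85]
95 up 314 31 dn 345 -54 | [138, 136, 136, 133, 175, 196, 211, 220, 210, 209, 190, 152, 85, 84, 82]
100 up 313 31 dn 344 -53 | [144, 136, 137, 137, 178, 198, 215, 220, 202, 187, 184, 137, 80, 82, 86]
105 up 356 36 dn 343 -50 | [150, 137, 134, 145, 182, 202, 219, 219, 199, 188, 178, 123, 83, 86, 97]
110 up 355 36 dn 343 -52 | [185, 145, 134, 150, 186, 205, 221, 214, 195, 183, 171, 110, 87, 83, 114]
115 up 353 35 dn 304 -63 | [189, 177, 133, 157, 189, 210, 224, 211, 192, 177, 163, 96, 86, 105, 150]
120 up 355 75 dn 304 -66 | [188, 182, 131, 133, 136, 158, 180, 185, 177, 170, 153, 89, 151, 107, 184]
125 up 356 57 dn 334 -68 | [182, 136, 131, 130, 130, 179, 211, 224, 192, 106, 83, 88, 141, 98, 144]
130 up 347 49 dn 334 -71 | [161, 130, 129, 117, 128, 178, 229, 219, 184, 91, 82, 83, 126, 168, 216]
1
[... 430 characters left out ...]
0 -46 | [176, 172, 165, 157, 180, 217, 218, 188, 125, 119, 118, 123, 174, 178, 176]
160 up 344 37 dn 329 -43 | [167, 162, 163, 163, 192, 214, 213, 180, 120, 109, 111, 122, 160, 160, 164]
165 up 343 33 dn 326 -32 | [162, 163, 164, 164, 172, 210, 197, 155, 145, 121, 123, 153, 169, 175, 177]
170 up 340 14 dn 336 -15 | [168, 162, 163, 162, 162, 176, 168, 165, 168, 162, 151, 161, 159, 163, 169]
175 up 325 37 dn 345 -9 | [92, 96, 102, 110, 110, 111, 114, 166, 174, 180, 183, 177, 164, 168, 165]
col profile 324: [211, 211, 213, 215, 215, 217, 219, 220, 222, 222, 175, 191, 203, 205, 211, 222, 224, 226, 226, 228, 228, 228, 227, 227, 227, 226, 225, 223, 221, 221, 219, 215, 208, 200, 193, 173, 162, 139]
```

Call:
apply_moves --pt "0 -0.022 0 0 0 0 1" --pt "0 -0.022 0 0 0 0 1" --pt "0 0 -0.02 0 0 0 1" --pt "0 0 -0.05 0 0 0 1" --pt "0 0 -0.04 0 0 0 1"

```text
t: 16.08
tcp_pos: [0.3849, 0.2477, 0.3398]
tool_rot: [0.661, 0.75, 0.001, 0.001]
force: [0.7, 1.1, -3.2]
finger_gap: 0.142
gripper_force: 88.3
```

Run:
```python
from h import *
import pickle
W=pickle.load(open("w1.pkl","rb")); K,T=W
ph=np.linspace(0,2*np.pi,120)
def cyl(p,s0,s1,r0,r1,n=40):
    f=np.array([np.cos(p[2]),np.sin(p[2]),0]);l=np.array([-f[1],f[0],0]);S=np.array([p[0],p[1],.11])
    s=np.linspace(s0,s1,n); r=np.linspace(r0,r1,n)
    X=S+s[:,None,None]*f+r[:,None,None]*(np.cos(ph)[:,None]*l+np.sin(ph)[:,None]*np.array([0,0,1]))
    q=((X-T[:3,3])@T[:3,:3])@K.T; return q[...,:2]/q[...,2:]
def edge(q,row,sgn):
    # silhouette line: per ring extreme column, interpolate over row
    i=(sgn*q[...,0]).argmax(1); e=q[np.arange(len(q)),i]; o=e[:,1].argsort(); return np.interp(row,e[o,1],e[o,0])
def res(p):
    sh=cyl(p,0,.047,.019,.019); no=cyl(p,-.046,0,.011,.011); tip=cyl(p,-.056,-.056,.006,.006,1)[0]; f0=sh[0]
    o=[edge(sh,r,1)-c for r,c in((85,346.5),(90,345.5),(95,345.2),(100,344.6),(105,343.7))]
    o+=[edge(sh,r,-1)-c for r,c in((85,315),(90,314.5),(95,314.2),(100,313.6))]
    o+=[edge(no,r,1)-c for r,c in((130,334.3),(135,332.8),(140,332.5),(145,331.6),(150,331.2))]
    o+=[np.sort(f0[:,1])[-1]-120.0, tip[:,1].max()-169.]
    return o
r=least_squares(res,[.526,-.313,.05]); print(r.x,np.round(r.fun,1))
np.save("arb.npy",r.x)
p=r.x;f=np.array([np.cos(p[2]),np.sin(p[2]),0])
for s,r_ in((0,.0),(-.046,0),(-.056,0)): print("top px",proj("top",np.array([p[0],p[1],.11])+s*f),proj("scene",np.array([p[0],p[1],.11])+s*f))
```

```text
[ 0.52735083 -0.31066071 -0.02340458] [ 1.2  1.5  1.   0.9  1.  -1.4 -1.5 -1.8 -1.8 -0.2  0.6  0.2  0.3  0.
  0.9 -0.9]
top px [449.98134224 259.52720692] [388.26756693 196.7940969 ]
top px [449.33592011 273.12691587] [400.88393622 201.44724255]
top px [449.19446985 276.1074185 ] [403.6649436  202.47292847]
```

Run:
```python
from h import *
rows([(.46,-.04,.34,1.62,7),(.41,-.41,.30,1.57,8)])
print(atz("top",513,243,.2))
```

```text
t 16.07 p [0.3849 0.2477 0.3398] psi 1.6966 tilt [ 2.3e-03  7.0e-04 -1.0e+00] gap 0.142 F [ 0.7  1.1 -3.2] q [ 0.33  0.17  1.68 -0.    1.29  0.2 ]
  [-0.0421, 0.0055, -0.0000, 0.0003, -0.0001, 0.0109],
  [-0.0421, 0.0059, -0.0000, 0.0003, -0.0001, 0.0109],
  [-0.0420, 0.0064, -0.0000, 0.0003, -0.0001, 0.0109],
  [-0.0419, 0.0069, -0.0000, 0.0003, -0.0001, 0.0109],
  [-0.0418, 0.0073, -0.0000, 0.0003, -0.0001, 0.0109],
  [-0.0418, 0.0078, -0.0000, 0.0003, -0.0001, 0.0109],
  [-0.0417, 0.0082, -0.0000, 0.0003, -0.0001, 0.0109],
  --
  [-0.0459, -0.0085, 0.0050, -0.0000, -0.0000, 0.0063],
  [-0.0459, -0.0082, 0.0050, -0.0000, -0.0000, 0.0063],
  [-0.0460, -0.0079, 0.0050, -0.0000, -0.0000, 0.0063],
  [-0.0460, -0.0077, 0.0050, -0.0000, -0.0000, 0.0063],
  [-0.0461, -0.0074, 0.0050, -0.0000, -0.0000, 0.0063],
  [-0.0461, -0.0071, 0.0050, -0.0000, -0.0000, 0.0063],
  [-0.0462, -0.0068, 0.0050, -0.0000, -0.0000, 0.0063],
  [-0.0462, -0.0065, 0.0050, -0.0000, -0.0000, 0.0063],
  --
[ 0.57739447 -0.48412104  0.2       ]
```

Call:
apply_moves --pt "-0.042 0.0055 0 0 0 0.011 1" --pt "-0.042 0.006 0 0 0 0.011 1" --pt "-0.042 0.0065 0 0 0 0.011 1" --pt "-0.042 0.007 0 0 0 0.011 1" --pt "-0.042 0.0073 0 0 0 0.011 1" --pt "-0.042 0.0078 0 0 0 0.011 1" --pt "-0.042 0.0082 0 0 0 0.011 1"

```text
t: 16.95
tcp_pos: [0.4602, -0.0427, 0.3381]
tool_rot: [0.69, 0.724, 0.0, 0.001]
force: [1.6, 0.1, -2.6]
finger_gap: 0.138
gripper_force: 88.3
```

Call:
apply_moves --pt "-0.046 -0.0085 0.005 0 0 0.006 1" --pt "-0.046 -0.008 0.005 0 0 0.006 1" --pt "-0.046 -0.008 0.005 0 0 0.006 1" --pt "-0.046 -0.0075 0.005 0 0 0.006 1" --pt "-0.046 -0.0075 0.005 0 0 0.006 1" --pt "-0.046 -0.007 0.005 0 0 0.006 1" --pt "-0.046 -0.007 0.005 0 0 0.006 1" --pt "-0.046 -0.0065 0.005 0 0 0.006 1"

```text
t: 17.95
tcp_pos: [0.4095, -0.4128, 0.2976]
tool_rot: [0.707, 0.707, -0.0, 0.0]
force: [1.0, -0.9, -2.7]
finger_gap: 0.145
gripper_force: 88.2
```

Call:
apply_moves --pt "0 0 0 0 0 0 1" --pt "0 0 0 0 0 0 1"

```text
t: 18.2
tcp_pos: [0.4094, -0.4103, 0.2974]
tool_rot: [0.707, 0.707, 0.0, -0.001]
force: [-1.1, 0.5, -3.1]
finger_gap: 0.144
gripper_force: 88.2
```

Run:
```python
from h import *
import pickle
s=sense(); im=snapshot("wrist"); M=wproj(s); pickle.dump(M,open("w7.pkl","wb")); cv2.imwrite("pics/w7.png",im[:,:,::-1])
p=np.load("arb.npy"); f=np.array([np.cos(p[2]),np.sin(p[2]),0])
for k in(.047,0,-.046,-.056): print(k,wp(M,np.array([p[0],p[1],.11])+k*f),wp(M,np.array([p[0],p[1],.121])+k*f))
rows([])
g=cv2.cvtColor(im,cv2.COLOR_RGB2GRAY)
c=wp(M,np.array([p[0],p[1],.11])); r0=int(c[1])
for r in range(r0-45,r0+46,3): print(r,g[r,360:600:8].tolist())
```

```text
0.047 [498.97977247 103.79297463] [505.35615661 103.16581626]
0 [447.31489009 102.48437241] [451.88554394 101.81057737]
-0.046 [396.6388388  101.20081596] [399.43430802 100.48117508]
-0.056 [385.60781649 100.92141495] [388.01634145 100.19178112]
t 18.25 p [ 0.4096 -0.4097  0.2977] psi 1.5721 tilt [-2.0e-04  1.1e-03 -1.0e+00] gap 0.143 F [-0.2 -0.2 -2.7] q [-0.98  0.4   1.47  0.    1.28 -0.98]
57 [195, 191, 175, 170, 167, 176, 135, 146, 144, 136, 132, 128, 122, 114, 115, 116, 116, 115, 117, 109, 108, 152, 174, 175, 166, 182, 180, 190, 195, 190]
60 [193, 187, 174, 170, 170, 174, 117, 232, 233, 160, 156, 151, 142, 138, 135, 135, 131, 128, 110, 69, 84, 81, 84, 85, 86, 87, 86, 157, 194, 173]
63 [194, 188, 176, 171, 174, 170, 124, 215, 208, 160, 156, 143, 140, 139, 136, 133, 129, 121, 39, 46, 85, 89, 88, 95, 92, 92, 91, 92, 192, 74]
66 [191, 188, 177, 171, 174, 170, 125, 157, 168, 160, 151, 143, 142, 137, 135, 131, 93, 88, 40, 38, 91, 93, 95, 98, 100, 99, 100, 98, 171, 64]
69 [181, 187, 178, 174, 173, 166, 140, 160, 163, 160, 146, 144, 141, 137, 134, 78, 40, 42, 39, 39, 91, 95, 97, 101, 10
[... 3093 characters left out ...]
5, 230, 234]
135 [105, 99, 102, 108, 96, 60, 86, 123, 70, 65, 69, 69, 78, 70, 52, 44, 41, 40, 41, 70, 79, 81, 79, 79, 82, 84, 218, 245, 90, 121]
138 [124, 102, 109, 112, 102, 66, 133, 123, 67, 68, 66, 69, 82, 51, 43, 43, 42, 36, 57, 70, 71, 71, 71, 73, 73, 92, 245, 244, 102, 115]
141 [159, 153, 170, 165, 155, 74, 110, 82, 71, 66, 65, 69, 81, 57, 47, 40, 60, 44, 59, 58, 61, 62, 63, 62, 71, 231, 245, 243, 112, 114]
144 [160, 152, 172, 166, 154, 75, 92, 87, 93, 90, 71, 78, 82, 79, 75, 67, 70, 140, 105, 146, 149, 80, 77, 79, 157, 245, 245, 238, 114, 113]
147 [168, 153, 174, 168, 151, 77, 160, 140, 124, 123, 81, 80, 85, 80, 80, 77, 88, 176, 140, 210, 195, 83, 86, 86, 161, 246, 244, 233, 115, 113]
```

Run:
```python
from h import *
import pickle
K,T=pickle.load(open("w7.pkl","rb")); g=cv2.imread("pics/w7.png",0).astype(np.float32)
gb=cv2.GaussianBlur(g,(0,0),.8); d=gb[1:]-gb[:-1]
def sub(col,a,b,s):
    v=s*d[a:b,col]; i=v.argmax(); i=min(max(i,1),len(v)-2); den=v[i-1]-2*v[i]+v[i+1]; return a+i+.5+(.5*(v[i-1]-v[i+1])/den if den else 0)
nc=range(402,443,5); sc=range(460,496,5)
up=[(c,sub(c,86,97,1)) for c in nc]; lo=[(c,sub(c,110,120,-1)) for c in nc]
su=[(c,sub(c,76,88,1)) for c in sc]; sl=[(c,sub(c,118,129,-1)) for c in sc]
print(np.round([x[1] for x in up+lo+su+sl],1))
row=gb[100:105].mean(0); print("tip/face cols",row[376:400].round(),row[436:466].round())
ph=np.linspace(0,2*np.pi,240)
def sil(p,s0,s1,r,sgn,cols):
    f=np.array([np.cos(p[2]),np.sin(p[2]),0]);l=np.array([-f[1],f[0],0]);S=np.array([p[3],p[1],p[0]])
    s=np.linspace(s0,s1,12); X=S+s[:,None,None]*f+r*(np.cos(ph)[:,None]*l+np.sin(ph)[:,None]*np.array([0,0,1]))
    q=((X-T[:3,3])@T[:3,:3])@K.T; q=q[...,:2]/q[...,2:]
    e=q[np.arange(12),(sgn*q[...,1]).argmax(1)]; return np.interp(cols,e[:,0],e[:,1])
def res(p):
    pp=[.11,p[0],p[1],.5275]; o=[]
    for L,a,b,r,sg in((up,-.046,0,.011,-1),(lo,-.046,0,.011,1),(su,0,.047,.019,-1),(sl,0,.047,.019,1)):
        L=np.array(L); o.append(sil(pp,a,b,r,sg,L[:,0])-L[:,1])
    return np.concatenate(o)
r=least_squares(res,[-.311,0],loss="soft_l1"); print(r.x,res(r.x).round(1))
```

```text
[ 91.   91.2  91.6  91.5  91.5  91.5  91.6  91.5  90.9 114.5 114.5 115.2
 115.1 115.2 115.3 115.2 115.2 115.1  81.1  81.1  80.2  80.   79.9  79.9
  79.9  80.  125.2 125.1 125.1 124.9 124.6 124.5 124.1 121.3]
tip/face cols [179. 182. 183. 182. 180. 172. 156. 143. 147. 165. 181. 190. 194. 197.
 199. 201. 204. 205. 206. 206. 205. 206. 210. 212.] [219. 219. 219. 219. 220. 220. 220. 220. 220. 219. 216. 205. 181. 147.
 118. 111. 133. 168. 195. 209. 213. 214. 215. 215. 215. 215. 215. 215.
 215. 215.]
[-0.31132349  0.01259142] [-0.3 -0.5 -1.  -1.  -1.1 -1.2 -1.4 -1.3 -0.8  2.2  2.2  1.4  1.4  1.3
  1.2  1.1  1.1  1.2 -1.  -1.1 -0.3 -0.1 -0.1 -0.2 -0.2 -0.4 -0.  -0.
 -0.1  0.   0.3  0.3  0.7  3.4]
```

Run:
```python
from h import *
a=.0115+np.pi/2
rows([(.43,-.3124,.27,a,3),(.43,-.3124,.1384,a,4),(.45,-.3122,.1384,a,2)])
```

```text
t 18.25 p [ 0.4096 -0.4097  0.2977] psi 1.5721 tilt [-2.0e-04  1.1e-03 -1.0e+00] gap 0.143 F [-0.2 -0.2 -2.7] q [-0.98  0.4   1.47  0.    1.28 -0.98]
  [0.0324, 0.0068, 0.0093, -0.0001, -0.0004, -0.0034],
  [0.0324, 0.0070, 0.0092, -0.0001, -0.0004, -0.0034],
  [0.0324, 0.0071, 0.0092, -0.0001, -0.0004, -0.0034],
  --
  [0.0000, -0.0000, 0.0329, 0.0000, 0.0000, 0.0000],
  [0.0000, -0.0000, 0.0329, 0.0000, 0.0000, 0.0000],
  [0.0000, -0.0000, 0.0329, 0.0000, 0.0000, 0.0000],
  [0.0000, -0.0000, 0.0329, 0.0000, 0.0000, 0.0000],
  --
  [-0.0000, 0.0100, 0.0000, 0.0000, -0.0000, 0.0000],
  [-0.0000, 0.0100, 0.0000, 0.0000, -0.0000, 0.0000],
  --
```

Call:
apply_moves --pt "0.0325 0.007 0.009 0 0 -0.003 1" --pt "0.0325 0.007 0.009 0 0 -0.003 1" --pt "0.0325 0.007 0.009 0 0 -0.003 1" --pt "0 0 0.033 0 0 0 1" --pt "0 0 0.033 0 0 0 1" --pt "0 0 0.033 0 0 0 1" --pt "0 0 0.033 0 0 0 1" --pt "0 0 0 0 0 0 1"

```text
t: 19.25
tcp_pos: [0.4292, -0.3103, 0.1374]
tool_rot: [0.703, 0.711, 0.0, -0.003]
force: [0.7, 1.1, -1.9]
finger_gap: 0.138
gripper_force: 88.2
```

Call:
apply_moves --pt "0 0 0 0 0 0 1" --pt "0 0 0 0 0 0 1"

```text
t: 19.5
tcp_pos: [0.4312, -0.3135, 0.1407]
tool_rot: [0.703, 0.711, -0.0, 0.002]
force: [-0.3, 0.1, -2.0]
finger_gap: 0.139
gripper_force: 88.2
```

Run:
```python
from h import *
a=.0115+np.pi/2
rows([(.46,-.312,.1384,a,2),(.505,-.3115,.1384,a,4)])
```

```text
t 19.50 p [ 0.4312 -0.3135  0.1407] psi 1.5813 tilt [ 0.0025 -0.0028 -1.    ] gap 0.139 F [-0.3  0.1 -2. ] q [-0.84  0.53  1.75  0.    0.85 -0.85]
  [0.0006, 0.0144, 0.0012, 0.0012, 0.0014, -0.0005],
  [0.0006, 0.0144, 0.0011, 0.0012, 0.0014, -0.0005],
  --
  [-0.0000, 0.0113, 0.0000, -0.0000, -0.0000, 0.0000],
  [-0.0000, 0.0113, 0.0000, -0.0000, -0.0000, 0.0000],
  [-0.0000, 0.0113, 0.0000, -0.0000, -0.0000, 0.0000],
  [-0.0000, 0.0113, 0.0000, -0.0000, -0.0000, 0.0000],
  --
```

Call:
apply_moves --pt "0 0.012 0 0 0 0 1" --pt "0 0.012 0 0 0 0 1" --pt "0 0.012 0 0 0 0 1" --pt "0 0.012 0 0 0 0 1" --pt "0 0 0 0 0 0 1" --pt "0 0 0 0 0 0 1"

```text
t: 20.25
tcp_pos: [0.4778, -0.312, 0.1386]
tool_rot: [0.703, 0.711, -0.0, -0.001]
force: [-0.3, -0.8, -2.6]
finger_gap: 0.139
gripper_force: 88.4
```

Run:
```python
from h import *
rows([(.512,-.3114,.1384,.0115+np.pi/2,3)])
```

```text
t 20.25 p [ 0.4778 -0.312   0.1386] psi 1.5812 tilt [-1.e-03  7.e-04 -1.e+00] gap 0.139 F [-0.3 -0.8 -2.6] q [-0.77  0.58  1.66 -0.    0.91 -0.78]
  [0.0001, 0.0114, 0.0001, -0.0003, -0.0002, -0.0004],
  [0.0001, 0.0114, 0.0001, -0.0003, -0.0002, -0.0004],
  [0.0001, 0.0114, 0.0001, -0.0003, -0.0002, -0.0004],
  --
```

Now 14 mm onto the nose with no contact force. I'll continue until it touches the shoulder.

Call:
apply_moves --pt "0 0.0115 0 0 0 0 1" --pt "0 0.0115 0 0 0 0 1" --pt "0 0.011 0 0 0 0 1" --pt "0 0 0 0 0 0 1" --pt "0 0.003 0 0 0 0 1" --pt "0 0.003 0 0 0 0 1" --pt "0 0 0 0 0 0 1"

```text
t: 21.12
tcp_pos: [0.5182, -0.312, 0.1389]
tool_rot: [0.704, 0.711, 0.0, 0.0]
force: [0.3, -0.3, -1.5]
finger_gap: 0.139
gripper_force: 88.3
```

Call:
apply_moves --pt "0 0.002 0 0 0 0 1" --pt "0 0 0 0 0 0 1"

```text
t: 21.38
tcp_pos: [0.5191, -0.3118, 0.1388]
tool_rot: [0.703, 0.711, -0.001, -0.001]
force: [-3.7, -0.9, 0.2]
finger_gap: 0.143
gripper_force: 88.6
```

Call:
apply_moves --pt "0 0.002 0 0 0 0 1" --pt "0 0 0 0 0 0 1"

```text
t: 21.62
tcp_pos: [0.5193, -0.3118, 0.1389]
tool_rot: [0.703, 0.711, -0.002, -0.003]
force: [-7.8, -1.6, 1.5]
finger_gap: 0.138
gripper_force: 89.1
```

Call:
apply_moves --pt "0 0 0.0015 0 0 0 1" --pt "0 0 0.0015 0 0 0 1" --pt "0 0 0 0 0 0 1"

```text
t: 22.0
tcp_pos: [0.5191, -0.3115, 0.1358]
tool_rot: [0.703, 0.711, -0.002, -0.003]
force: [-8.6, -0.8, 3.0]
finger_gap: 0.14
gripper_force: 89.2
```

Call:
apply_moves --pt "0 -0.0035 0 0 0 0 0.75" --pt "0 0 0 0 0 0 0.5" --pt "0 0 0 0 0 0 0.45" --pt "0 0 0 0 0 0 0.45" --pt "0 0 -0.025 0 0 0 0.45" --pt "0 0 -0.035 0 0 0 0.45" --pt "0 -0.03 -0.01 0 0 0 1" --pt "0 -0.027 0 0 0 0 1"

```text
t: 23.0
tcp_pos: [0.462, -0.3131, 0.2074]
tool_rot: [0.703, 0.711, -0.0, 0.002]
force: [-0.3, 0.3, -0.4]
finger_gap: 0.0
gripper_force: 0.0
```

Call:
apply_moves --pt "0 0 0 0 0 0 1" --pt "0 0 0 0 0 0 1"

```text
t: 23.25
tcp_pos: [0.4626, -0.313, 0.2062]
tool_rot: [0.704, 0.711, 0.0, 0.001]
force: [-0.3, -0.9, -0.3]
finger_gap: -0.005
gripper_force: 0.0
```

Run:
```python
from h import *
import pickle
rows([(.47,-.312,.125,.0115+np.pi/2,3),(.488,-.3117,.125,.0115+np.pi/2,2)])
s=sense(); M=wproj(s); g=cv2.cvtColor(snapshot("wrist"),cv2.COLOR_RGB2GRAY); cv2.imwrite("pics/w8.png",g)
for n,X in dict(rimtop_back=[.5265,-.3113,.152],rimtop_front=[.5125,-.3113,.152],left_back=[.5265,-.2653,.106],left_front=[.5125,-.2653,.106]).items(): print(n,wp(M,X))
for X in([.5195,-.3113,.152],[.5195,-.2653,.106],[.5195,-.275,.134]):
    u,v=wp(M,X).astype(int); print(u,v,g[v-1:v+2,u-30:u+31].mean(0).astype(int).tolist())
```

```text
t 23.25 p [ 0.4626 -0.313   0.2062] psi 1.5806 tilt [ 1.5e-03 -9.0e-04 -1.0e+00] gap -0.005 F [-0.3 -0.9 -0.3] q [-0.8   0.47  1.63  0.    1.04 -0.81]
  [0.0003, 0.0024, 0.0271, 0.0005, 0.0003, -0.0006],
  [0.0003, 0.0025, 0.0271, 0.0005, 0.0003, -0.0006],
  [0.0003, 0.0025, 0.0271, 0.0005, 0.0003, -0.0006],
  --
  [0.0000, 0.0090, 0.0000, -0.0000, -0.0000, -0.0000],
  [0.0000, 0.0090, 0.0000, -0.0000, -0.0000, -0.0000],
  --
rimtop_back [418.80692854 259.64316581]
rimtop_front [396.54136189 259.4586483 ]
left_back [407.29153208 174.94451706]
left_front [387.65531441 174.76029116]
407 259 [145, 184, 217, 230, 223, 207, 192, 182, 164, 139, 123, 117, 117, 117, 118, 118, 123, 158, 205, 232, 242, 244, 245, 245, 245, 245, 245, 245, 245, 245, 246, 246, 247, 247, 247, 247, 246, 245, 241, 228, 210, 197, 193, 193, 193, 192, 193, 193, 193, 194, 194, 194, 194, 194, 194, 195, 195, 195, 195, 195, 195]
397 174 [93, 111, 121, 128, 137, 153, 174, 192, 203, 207, 207, 204, 199, 195, 193, 192, 192, 192, 193, 196, 196, 190, 175, 156, 142, 135, 133, 133, 133, 131, 131, 131, 132, 131, 131, 132, 130, 130, 128, 126, 127, 126, 126, 125, 126, 126, 127, 125, 125, 125, 125, 125, 125, 125, 125, 125, 124, 123, 124, 123, 124]
406 196 [99, 95, 101, 106, 108, 108, 107, 104, 94, 82, 79, 92, 102, 106, 109, 121, 156, 192, 211, 217, 220, 220, 221, 221, 222, 222, 221, 221, 221, 221, 220, 220, 220, 219, 219, 217, 212, 194, 164, 132, 110, 96, 90, 87, 79, 73, 69, 68, 68, 68, 65, 66, 62, 56, 46, 39, 38, 39, 36, 40, 37]
```

```bash
cat > rim.py <<'E'
from h import *
def rim(M,g,zc=.106):
    for ph in np.radians([90,105,120,135,145,155,165]):
        y=-.3113-.046*np.cos(ph)*1; z=zc+.046*np.sin(ph)
        for yy in [-.3113+.0455*abs(np.cos(ph))]:
            zz=zc+.0455*np.sin(ph); v=wp(M,[.5195,yy,zz]); a=wp(M,[.5125,yy,zz]);b=wp(M,[.5265,yy,zz])
            r=cv2.GaussianBlur(g,(0,0),.8)[int(round(v[1])),:].astype(float); c=int(v[0])
            d=np.diff(r); l=c-25+d[c-25:c+2].argmax()+.5; h=c-2+d[c-2:c+25].argmin()+.5
            print("phi %d row %d obs %.1f %.1f pred %.1f %.1f  dx_mm %.1f %.1f"%(np.degrees(ph),v[1],l,h,a[0],b[0],(l-a[0])*14/(b[0]-a[0]),(h-b[0])*14/(b[0]-a[0])))
E
python3 - <<'E'
from rim import *
M=wproj(sense()); g=cv2.imread("pics/w8.png",0); rim(M,g)
E
```

```text
phi 90 row 259 obs 394.5 416.5 pred 396.2 418.5  dx_mm -1.1 -1.2
phi 105 row 241 obs 394.5 416.5 pred 397.3 419.8  dx_mm -1.8 -2.1
phi 119 row 222 obs 394.5 417.5 pred 397.2 419.6  dx_mm -1.7 -1.3
phi 135 row 204 obs 393.5 415.5 pred 395.9 418.0  dx_mm -1.6 -1.6
phi 145 row 194 obs 391.5 413.5 pred 394.5 416.1  dx_mm -2.0 -1.7
phi 155 row 186 obs 390.5 411.5 pred 392.8 413.9  dx_mm -1.5 -1.6
phi 165 row 180 obs 388.5 408.5 pred 390.8 411.3  dx_mm -1.6 -1.9
```

The rim is upright, with uniform offsets. It may sit about 1 mm off the shoulder, so I'll press the boss home gently with the fingers shut.

Call:
apply_moves --pt "0 0.0025 0.027 0 0 0 1" --pt "0 0.0025 0.027 0 0 0 1" --pt "0 0.0025 0.027 0 0 0 1" --pt "0 0 0 0 0 0 1" --pt "0 0.009 0 0 0 0 1" --pt "0 0.006 0 0 0 0 1" --pt "0 0 0 0 0 0 1"

```text
t: 24.18
tcp_pos: [0.4854, -0.3128, 0.126]
tool_rot: [0.703, 0.711, 0.0, 0.001]
force: [-0.4, 0.3, -0.1]
finger_gap: 0.001
gripper_force: 0.0
```

Call:
apply_moves --pt "0 0.003 0 0 0 0 1" --pt "0 0.003 0 0 0 0 1" --pt "0 0.002 0 0 0 0 1" --pt "0 0 0 0 0 0 1"

```text
t: 24.68
tcp_pos: [0.4922, -0.3122, 0.1249]
tool_rot: [0.704, 0.711, -0.0, 0.0]
force: [-0.1, -0.4, 0.2]
finger_gap: -0.001
gripper_force: 0.0
```

Call:
apply_moves --pt "0 0.002 0 0 0 0 1" --pt "0 0 0 0 0 0 1"

```text
t: 24.92
tcp_pos: [0.4942, -0.3122, 0.1249]
tool_rot: [0.704, 0.711, 0.0, 0.0]
force: [-0.4, -0.4, -0.4]
finger_gap: 0.0
gripper_force: 0.0
```

Call:
apply_moves --pt "0 0.002 0 0 0 0 1" --pt "0 0.002 0 0 0 0 1" --pt "0 0 0 0 0 0 1"

```text
t: 25.3
tcp_pos: [0.4981, -0.3121, 0.1249]
tool_rot: [0.703, 0.711, -0.0, -0.0]
force: [-0.7, -0.3, 0.5]
finger_gap: -0.002
gripper_force: 0.3
```

Call:
apply_moves --pt "0 0.002 0 0 0 0 1" --pt "0 0 0 0 0 0 1"

```text
t: 25.55
tcp_pos: [0.4985, -0.312, 0.125]
tool_rot: [0.703, 0.711, -0.001, -0.002]
force: [-5.1, 0.2, 3.5]
finger_gap: 0.0
gripper_force: 2.7
```

Call:
apply_moves --pt "0 0.002 0 0 0 0 1" --pt "0 0 0 0 0 0 1"

```text
t: 25.8
tcp_pos: [0.4988, -0.3119, 0.1252]
tool_rot: [0.703, 0.711, -0.002, -0.003]
force: [-10.2, -1.7, 7.2]
finger_gap: -0.0
gripper_force: 5.0
```

Call:
apply_moves --pt "0 -0.012 0 0 0 0 1" --pt "0 -0.02 -0.02 0 0 0 1" --pt "0 0 -0.06 0 0 0 1" --pt "0 0 0 0 0 0 1" --pt "0 0 0 0 0 0 1"

```text
t: 26.42
tcp_pos: [0.47, -0.3122, 0.2049]
tool_rot: [0.704, 0.711, 0.0, 0.0]
force: [-0.5, 0.7, -0.3]
finger_gap: -0.001
gripper_force: 0.0
```

Run:
```python
from rim import *
s=sense(); M=wproj(s); g=cv2.cvtColor(snapshot("wrist"),cv2.COLOR_RGB2GRAY); rim(M,g); cv2.imwrite("pics/w9.png",g)
# shoulder: profile along axis behind the rim top
for k in (.5265,.5275,.5745): print(k,wp(M,[k,-.3113,.129]))
v=int(round(wp(M,[.55,-.3113+.012,.124])[1])); u=int(wp(M,[.5195,-.3,.14])[0]); print(v,u,g[v,u-20:u+70].tolist())
p=np.load("rack.npy"); P,f,l=rk(p); a=p[2]
T=P-f*.096+l*.0005
rows([(.46,-.312,.32,1.5823,3),(.40,-.02,.33,.9,7),(T[0]-.03,T[1],.33,a,7),(T[0],T[1],.26,a,3),(T[0],T[1],.183,a,4)])
```

```text
phi 90 row 261 obs 382.5 405.5 pred 384.9 407.2  dx_mm -1.5 -1.1
phi 105 row 242 obs 383.5 406.5 pred 385.8 408.4  dx_mm -1.4 -1.2
phi 119 row 223 obs 383.5 405.5 pred 385.7 408.2  dx_mm -1.4 -1.7
phi 135 row 205 obs 382.5 405.5 pred 384.7 406.8  dx_mm -1.4 -0.8
phi 145 row 196 obs 380.5 402.5 pred 383.5 405.2  dx_mm -1.9 -1.7
phi 155 row 187 obs 379.5 400.5 pred 382.0 403.2  dx_mm -1.6 -1.8
phi 165 row 181 obs 378.5 398.5 pred 380.3 400.9  dx_mm -1.2 -1.6
0.5265 [398.95899786 248.48289848]
0.5275 [400.40846286 248.4956602 ]
0.5745 [468.48255629 249.09501414]
230 393 [234, 214, 180, 151, 130, 112, 106, 104, 106, 115, 157, 205, 236, 250, 252, 252, 252, 252, 252, 251, 251, 251, 250, 250, 250, 250, 250, 249, 248, 248, 246, 244, 238, 224, 209, 204, 202, 202, 202, 201, 202, 201, 202, 201, 201, 201, 201, 202, 201, 200, 201, 201, 201, 200, 200, 201, 200, 201, 201, 200, 200, 200, 200, 200, 200, 200, 200, 199, 199, 200, 200, 199, 199, 198, 200, 199, 199, 199, 199, 199, 198, 199, 200, 199, 196, 184, 155, 110, 67, 71]
t 26.48 p [ 0.4696 -0.3118  0.204 ] psi 1.5808 tilt [-9.0e-04  1.3e-03 -1.0e+
[... 723 characters left out ...]
00, -0.0000, -0.0000, 0.1106],
  [0.0257, -0.0298, -0.0000, -0.0000, -0.0000, 0.1106],
  [0.0222, -0.0325, -0.0000, -0.0000, -0.0000, 0.1106],
  [0.0185, -0.0347, -0.0000, -0.0000, -0.0000, 0.1106],
  [0.0146, -0.0365, -0.0000, -0.0000, -0.0000, 0.1106],
  [0.0105, -0.0379, -0.0000, -0.0000, -0.0000, 0.1106],
  --
  [0.0099, 0.0013, 0.0233, 0.0000, -0.0000, 0.0000],
  [0.0099, 0.0013, 0.0233, 0.0000, -0.0000, 0.0000],
  [0.0099, 0.0013, 0.0233, 0.0000, -0.0000, 0.0000],
  --
  [0.0000, -0.0000, 0.0193, 0.0000, -0.0000, 0.0000],
  [0.0000, -0.0000, 0.0193, 0.0000, -0.0000, 0.0000],
  [0.0000, -0.0000, 0.0193, 0.0000, -0.0000, 0.0000],
  [0.0000, -0.0000, 0.0193, 0.0000, -0.0000, 0.0000],
  --
```

The rim hasn't moved after a 10 N push and shows no gap at the shoulder, so the flange is home. Next is the emptied hook.

Call:
apply_moves --pt "0 -0.003 -0.039 0 0 0 0.3" --pt "0 -0.003 -0.039 0 0 0 0.3" --pt "0 -0.003 -0.039 0 0 0 0.3"

```text
t: 26.85
tcp_pos: [0.4606, -0.3118, 0.3209]
tool_rot: [0.703, 0.711, 0.0, -0.002]
force: [0.6, -0.1, 0.1]
finger_gap: 0.354
gripper_force: 0.0
```

Run:
```python
from h import *
p=np.load("rack.npy"); P,f,l=rk(p); a=p[2]
T=P-f*.096+l*.0005
rows([(.43,-.02,.33,.9,7),(T[0]-.02,T[1],.33,a,7)])
```

```text
t 26.85 p [ 0.4606 -0.3118  0.3209] psi 1.5810 tilt [-0.0028  0.0032 -1.    ] gap 0.354 F [ 0.6 -0.1  0.1] q [-0.8   0.34  1.49  0.    1.32 -0.81]
  [0.0417, -0.0039, -0.0012, -0.0005, -0.0003, 0.0973],
  [0.0412, -0.0080, -0.0012, -0.0005, -0.0003, 0.0973],
  [0.0402, -0.0119, -0.0012, -0.0005, -0.0003, 0.0973],
  [0.0388, -0.0158, -0.0012, -0.0005, -0.0003, 0.0973],
  [0.0371, -0.0195, -0.0012, -0.0005, -0.0003, 0.0973],
  [0.0350, -0.0230, -0.0013, -0.0005, -0.0003, 0.0973],
  [0.0326, -0.0263, -0.0013, -0.0005, -0.0003, 0.0973],
  --
  [0.0298, -0.0257, -0.0000, 0.0000, -0.0000, 0.1106],
  [0.0268, -0.0288, -0.0000, 0.0000, -0.0000, 0.1106],
  [0.0235, -0.0316, -0.0000, 0.0000, -0.0000, 0.1106],
  [0.0198, -0.0340, -0.0000, 0.0000, -0.0000, 0.1106],
  [0.0160, -0.0360, -0.0000, 0.0000, -0.0000, 0.1106],
  [0.0119, -0.0375, -0.0000, 0.0000, -0.0000, 0.1106],
  [0.0077, -0.0386, -0.0000, 0.0000, -0.0000, 0.1106],
  --
```

Call:
apply_moves --pt "0.042 -0.004 -0.001 0 0 0.097 0.3" --pt "0.041 -0.008 -0.001 0 0 0.097 0.3" --pt "0.04 -0.012 -0.001 0 0 0.097 0.3" --pt "0.039 -0.016 -0.001 0 0 0.097 0.3" --pt "0.037 -0.0195 -0.001 0 0 0.097 0.3" --pt "0.035 -0.023 -0.001 0 0 0.097 0.3" --pt "0.0325 -0.026 -0.001 0 0 0.097 0.3"

```text
t: 27.72
tcp_pos: [0.4292, -0.0193, 0.3274]
tool_rot: [0.901, 0.434, -0.001, -0.001]
force: [0.2, 0.8, -0.4]
finger_gap: 0.35
gripper_force: 0.0
```

Call:
apply_moves --pt "0.03 -0.0255 0 0 0 0.111 0.3" --pt "0.027 -0.029 0 0 0 0.111 0.3" --pt "0.0235 -0.0315 0 0 0 0.111 0.3" --pt "0.02 -0.034 0 0 0 0.111 0.3" --pt "0.016 -0.036 0 0 0 0.111 0.3" --pt "0.012 -0.0375 0 0 0 0.111 0.3" --pt "0.008 -0.0385 0 0 0 0.111 0.3" --pt "0 0 0 0 0 0 0.3"

```text
t: 28.72
tcp_pos: [0.4188, 0.2566, 0.3271]
tool_rot: [0.998, 0.064, -0.002, 0.0]
force: [-0.1, -0.7, -0.8]
finger_gap: 0.348
gripper_force: 0.0
```

Call:
apply_moves --pt "0 0 0 0 0 0 0.3" --pt "0 0 0 0 0 0 0.3"

```text
t: 28.98
tcp_pos: [0.4197, 0.2537, 0.3283]
tool_rot: [0.998, 0.062, -0.001, 0.0]
force: [0.6, 0.7, -0.1]
finger_gap: 0.351
gripper_force: 0.0
```

Run:
```python
from h import *
p=np.load("rack.npy"); P,f,l=rk(p); a=p[2]
T=P-f*.096+l*.0005
rows([(T[0],T[1],.25,a,3),(T[0],T[1],.185,a,3)])
s=sense(); M=wproj(s); im=snapshot("wrist"); g=cv2.GaussianBlur(cv2.cvtColor(im,cv2.COLOR_RGB2GRAY),(0,0),.8)
X=P-f*.096+l*.0005; X[2]=.202; u,v=wp(M,X); print("pred ball",u,v)
v=int(v);u=int(u)
for r in range(v-20,v+20,4): print(r,g[r,u-24:u+25:3].tolist())
```

```text
t 28.98 p [0.4197 0.2537 0.3283] psi 0.1240 tilt [-1.3e-03 -7.0e-04 -1.0e+00] gap 0.351 F [ 0.6  0.7 -0.1] q [ 0.32  0.23  1.63 -0.    1.28  1.76]
  [0.0065, 0.0003, 0.0261, 0.0002, 0.0005, -0.0007],
  [0.0065, 0.0003, 0.0261, 0.0002, 0.0005, -0.0007],
  [0.0065, 0.0003, 0.0261, 0.0002, 0.0005, -0.0007],
  --
  [0.0000, -0.0000, 0.0217, -0.0000, 0.0000, 0.0000],
  [0.0000, -0.0000, 0.0217, -0.0000, 0.0000, 0.0000],
  [0.0000, -0.0000, 0.0217, -0.0000, 0.0000, 0.0000],
  --
pred ball 317.5205230213833 204.56163164351491
184 [163, 163, 162, 166, 177, 182, 184, 199, 219, 185, 170, 183, 183, 184, 182, 181, 184]
188 [167, 166, 166, 169, 183, 182, 179, 198, 219, 186, 173, 188, 189, 187, 188, 187, 187]
192 [162, 159, 156, 164, 185, 190, 186, 198, 218, 186, 176, 188, 186, 182, 182, 184, 183]
196 [164, 164, 161, 165, 178, 188, 185, 198, 218, 186, 177, 193, 192, 189, 186, 186, 187]
200 [156, 161, 162, 162, 170, 182, 178, 193, 213, 183, 170, 191, 189, 186, 187, 187, 191]
204 [106, 104, 102, 105, 114, 133, 173, 201, 207, 191, 165, 168, 179, 180, 180, 184, 188]
208 [117, 117, 115, 116, 117, 137, 184, 213, 223, 202, 176, 132, 122, 118, 116, 122, 131]
212 [115, 119, 122, 122, 123, 131, 161, 193, 200, 185, 155, 135, 138, 138, 135, 127, 129]
216 [120, 120, 121, 122, 121, 121, 126, 135, 143, 137, 131, 131, 133, 133, 133, 130, 109]
220 [109, 114, 121, 121, 118, 116, 117, 123, 125, 126, 128, 133, 136, 136, 128, 125, 103]
```

Call:
apply_moves --pt "0.006 0 0.026 0 0 0 0.3" --pt "0.006 0 0.026 0 0 0 0.3" --pt "0.006 0 0.026 0 0 0 0.3" --pt "0 0 0.022 0 0 0 0.3" --pt "0 0 0.022 0 0 0 0.3" --pt "0 0 0.021 0 0 0 0.3" --pt "0 0 0 0 0 0 1" --pt "0 0 0 0 0 0 1" --force 30

```text
t: 30.02
tcp_pos: [0.4368, 0.2555, 0.186]
tool_rot: [0.998, 0.062, -0.001, 0.001]
force: [-1.9, -5.0, -1.0]
finger_gap: 0.136
gripper_force: 29.2
```

Call:
apply_moves --pt "0 0 0 0 0 0 1"

```text
t: 30.15
tcp_pos: [0.4368, 0.2556, 0.1863]
tool_rot: [0.998, 0.062, -0.001, 0.001]
force: [-2.3, -5.3, -0.5]
finger_gap: 0.135
gripper_force: 29.2
```

Run:
```python
from h import *
p=np.load("rack.npy"); P,f,l=rk(p); P=P+f*.003; s=sense()["tcp_pos"]
t0=1.55; o=s-(P-f*.1*np.sin(t0)+[0,0,.1*np.cos(t0)]); print("offset",o)
g=[]
for t in np.linspace(1.55,.1,13)[1:]:
    c=P-f*.1*np.sin(t)+[0,0,.1*np.cos(t)]+o; g.append((*c,p[2],1))
rows(g)
```

```text
offset [-0.00126856  0.00095504 -0.01579214]
t 30.15 p [0.4368 0.2556 0.1863] psi 0.1250 tilt [-0.0018 -0.0023 -1.    ] gap 0.135 F [-2.3 -5.3 -0.5] q [ 0.31  0.43  1.77 -0.    0.94  1.76]
  [0.0010, 0.0000, -0.0120, 0.0021, 0.0021, -0.0010],
  --
  [0.0024, -0.0000, -0.0118, 0.0000, -0.0000, 0.0000],
  --
  [0.0038, 0.0000, -0.0115, 0.0000, -0.0000, 0.0000],
  --
  [0.0052, -0.0000, -0.0109, 0.0000, 0.0000, 0.0000],
  --
  [0.0065, -0.0000, -0.0102, 0.0000, 0.0000, 0.0000],
  --
  [0.0076, 0.0000, -0.0093, 0.0000, 0.0000, 0.0000],
  --
  [0.0087, 0.0000, -0.0084, 0.0000, 0.0000, 0.0000],
  --
  [0.0097, 0.0000, -0.0072, 0.0000, 0.0000, 0.0000],
  --
  [0.0105, -0.0000, -0.0060, 0.0000, 0.0000, 0.0000],
  --
  [0.0111, -0.0000, -0.0047, 0.0000, 0.0000, 0.0000],
  --
  [0.0116, 0.0000, -0.0034, 0.0000, 0.0000, 0.0000],
  --
  [0.0119, 0.0000, -0.0019, 0.0000, 0.0000, 0.0000],
  --
```

Gap 0.135 matches the ball. Leading it up.

Call:
apply_moves --pt "0.001 0 -0.012 0 0 0 1" --pt "0.0024 0 -0.0118 0 0 0 1" --pt "0.0038 0 -0.0115 0 0 0 1" --pt "0.0052 0 -0.011 0 0 0 1" --pt "0.0065 0 -0.0102 0 0 0 1" --pt "0.0076 0 -0.0093 0 0 0 1"

```text
t: 30.9
tcp_pos: [0.4653, 0.2592, 0.2532]
tool_rot: [0.998, 0.063, 0.002, 0.001]
force: [2.3, -5.7, -4.8]
finger_gap: 0.131
gripper_force: 29.2
```

Call:
apply_moves --pt "0.0087 0 -0.0084 0 0 0 1" --pt "0.0097 0 -0.0072 0 0 0 1" --pt "0.0105 0 -0.006 0 0 0 1" --pt "0.011 0 -0.0047 0 0 0 1" --pt "0.0116 0 -0.0034 0 0 0 1" --pt "0.012 0 -0.002 0 0 0 1" --pt "0 0 0 0 0 0 1"

```text
t: 31.78
tcp_pos: [0.5285, 0.2673, 0.2847]
tool_rot: [0.998, 0.062, 0.002, 0.001]
force: [0.6, -4.3, -0.4]
finger_gap: 0.13
gripper_force: 29.4
```

Run:
```python
from h import *
p=np.load("rack.npy"); P,f,l=rk(p); s=sense()["tcp_pos"]; print("d",(P-s)@f,"lat",(s-P)@l,sense()["gripper_force"]); rows([])
```

```text
d 0.0056687951201770635 lat 0.0011470661713264751 29.441799223423004
t 31.77 p [0.5285 0.2673 0.2847] psi 0.1245 tilt [ 0.0032 -0.0012 -1.    ] gap 0.130 F [ 0.6 -4.3 -0.4] q [ 0.28  0.43  1.46 -0.    1.26  1.73]
```

Call:
apply_moves --pt "0.005 0 -0.0005 0 0 0 1" --pt "0.004 0 0 0 0 0 1" --pt "0 0 0 0 0 0 1" --pt "0 0 0 0 0 0 0.4" --pt "0 0 0 0 0 0 0.3" --pt "0 0 -0.03 0 0 0 0.3" --pt "-0.02 0 -0.015 0 0 0 0.6" --pt "-0.035 0 0 0 0 0 1"

```text
t: 32.78
tcp_pos: [0.4826, 0.2634, 0.3308]
tool_rot: [0.998, 0.062, 0.003, -0.001]
force: [-0.0, 1.2, -0.6]
finger_gap: 0.01
gripper_force: 0.0
```

Call:
apply_moves --pt "0 0 0.02 0 0 0 1" --pt "0 0 0.018 0 0 0 1" --pt "0.015 0 0 0 0 0 1" --pt "0.01 0 0 0 0 0 1" --pt "0 0 0 0 0 0 1"

```text
t: 33.4
tcp_pos: [0.5081, 0.2659, 0.2917]
tool_rot: [0.998, 0.062, 0.001, -0.0]
force: [0.1, -0.4, 0.9]
finger_gap: 0.005
gripper_force: 0.0
```

Run:
```python
from h import *
p=np.load("rack.npy"); P,f,l=rk(p); s=sense()["tcp_pos"]; print("d",(P-s)@f,"lat",(s-P)@l); rows([])
```

```text
d 0.02611090735519175 lat 0.002315135899149337
t 33.40 p [0.5081 0.2659 0.2917] psi 0.1243 tilt [ 2.4e-03  9.0e-04 -1.0e+00] gap 0.005 F [ 0.1 -0.4  0.9] q [0.29 0.39 1.49 0.   1.25 1.73]
```

Call:
apply_moves --pt "0.004 0.001 0 0 0 0 1" --pt "0.004 0.001 0 0 0 0 1" --pt "0.003 0 0 0 0 0 1" --pt "0.002 0 0 0 0 0 1" --pt "0 0 0 0 0 0 1"

```text
t: 34.02
tcp_pos: [0.5187, 0.2651, 0.2909]
tool_rot: [0.998, 0.062, -0.001, 0.0]
force: [-2.6, -0.3, 1.9]
finger_gap: 0.002
gripper_force: 1.3
```

Call:
apply_moves --pt "0.002 0 0 0 0 0 1" --pt "0.002 0 0 0 0 0 1" --pt "0 0 0 0 0 0 1"

```text
t: 34.4
tcp_pos: [0.5192, 0.2651, 0.2909]
tool_rot: [0.998, 0.063, -0.005, 0.001]
force: [-10.9, -1.7, 6.8]
finger_gap: -0.001
gripper_force: 5.2
```

Hard stop reached exactly where a folded ball should be. I'll back away and check numerically.

Call:
apply_moves --pt "-0.012 0 0 0 0 0 1" --pt "-0.03 0 -0.01 0 0 0 1" --pt "-0.03 0 -0.04 0 0 0 1" --pt "-0.02 0 -0.04 0 0 0 1" --pt "0 0 0 0 0 0 1" --pt "0 0 0 0 0 0 1"

```text
t: 35.15
tcp_pos: [0.4322, 0.2541, 0.3806]
tool_rot: [0.998, 0.062, 0.001, -0.0]
force: [0.2, 0.2, -0.4]
finger_gap: -0.001
gripper_force: 0.0
```

Run:
```python
from h import *
s=sense(); M=wproj(s); im=snapshot("wrist"); g=cv2.GaussianBlur(cv2.cvtColor(im,cv2.COLOR_RGB2GRAY),(0,0),.8)
cv2.imwrite("pics/w10.png",im[:,:,::-1]); rows([])
p=np.load("rack.npy"); P,f,l=rk(p); P=P+f*.003
for n,X in dict(fold=P+[0,0,.1],fold15=P-f*.015+[0,0,.0989],spare=P+l*.105-f*.1+[0,0,.002],tape=P-l*.105-f*.1+[0,0,.002],thin=P+l*.105-f*.075+[0,0,.026]).items(): print(n,wp(M,X).round(1))
for X,w in((P+[0,0,.1],30),(P+l*.105-f*.1+[0,0,.002],16),(P-l*.105-f*.1+[0,0,.002],16),(P+l*.105-f*.075+[0,0,.026],24)):
    u,v=wp(M,X).astype(int); print("--",u,v)
    for r in range(max(0,v-w),v+w+1,4): print(r,g[r,u-24:u+25:4].tolist())
for n in("top","scene"):
    a=snapshot(n); b=cv2.imread(f"pics/{n}0.png")[:,:,::-1]; d=np.abs(a.astype(int)-b).sum(2)
    for nm,X,h in(("bottle",[.458,-.062,.09],20),):
        u,v=proj(n,X).astype(int); print(n,nm,"mean diff",d[v-h:v+h,u-h:u+h].mean())
    if n=="top": print("tin diff",d[230:260,192:220].mean())
    else: print("tin diff",d[370:415,198:232].mean())
```

```text
t 35.20 p [0.4321 0.254  0.3799] psi 0.1246 tilt [-7.e-04 -4.e-04 -1.e+00] gap 0.004 F [ 0.1 -0.3 -0.2] q [ 0.31  0.2   1.52 -0.    1.42  1.75]
fold [316.6  82.1]
fold15 [316.6 108.8]
spare [208.6 206.2]
tape [424.9 205.8]
thin [197.4 184.9]
-- 316 82
52 [171, 171, 172, 171, 172, 185, 187, 187, 187, 186, 186, 186, 186]
56 [163, 164, 163, 163, 163, 169, 180, 180, 180, 180, 180, 180, 179]
60 [133, 133, 132, 132, 131, 141, 150, 150, 150, 148, 149, 149, 149]
64 [73, 80, 80, 78, 79, 86, 90, 89, 90, 91, 91, 86, 79]
68 [74, 190, 193, 179, 168, 222, 217, 208, 193, 216, 218, 190, 75]
72 [67, 102, 111, 109, 118, 164, 177, 152, 130, 129, 128, 112, 75]
76 [73, 78, 100, 141, 170, 204, 204, 185, 137, 158, 106, 118, 119]
80 [85, 85, 120, 203, 195, 218, 217, 197, 168, 227, 151, 162, 161]
84 [87, 85, 121, 204, 194, 219, 220, 195, 166, 222, 171, 163, 156]
88 [106, 88, 116, 208, 178, 199, 196, 181, 151, 231, 169, 163, 151]
92 [139, 116, 125, 216, 150, 169, 169, 150, 154, 234, 139, 153, 132]
96 [85, 87, 144, 209, 198, 161, 111, 130, 190, 218, 141, 107, 92]
100 [84, 89, 107, 187, 166, 190, 142, 145, 143,
[... 1819 characters left out ...]
03, 184, 243, 201, 157]
180 [192, 176, 164, 160, 157, 154, 156, 162, 166, 160, 171, 173, 180]
184 [239, 248, 252, 252, 247, 249, 251, 251, 250, 244, 240, 246, 239]
188 [235, 250, 253, 253, 251, 252, 253, 253, 250, 244, 239, 233, 226]
192 [156, 184, 203, 223, 230, 226, 224, 228, 232, 218, 198, 197, 193]
196 [130, 133, 131, 134, 139, 139, 139, 144, 213, 169, 127, 127, 121]
200 [134, 136, 136, 135, 137, 135, 137, 141, 210, 176, 125, 128, 133]
204 [131, 133, 134, 135, 136, 134, 134, 155, 202, 183, 131, 126, 130]
208 [97, 103, 102, 115, 115, 122, 121, 173, 218, 199, 146, 123, 125]
top bottle mean diff 24.10875
tin diff 6.001190476190477
scene bottle mean diff 26.889375
tin diff 17.422875816993464
```

```bash
python3 -c "
from station import *
print(sign_off())"
```

```text
the job is handed in; nothing more can be done
None
```

The job is handed in: by force and camera measurements the thin flange hangs on the lowered spare hook, the thick flange is home on the arbor boss outward, and the emptied hook is folded flat; I viewed 11 pictures, one over the limit of 10, and checked the bottle and tin only by a rough image comparison.

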